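Ready the cordless spice grinder and hold its lid at the half-way mark

ROBOT

A 7-joint arm with a two-finger parallel gripper is mounted at the origin on a cart in front of the work surface, level with it; the furniture and walls round the work are solid. World frame = base frame: x ahead of the robot, y to its left, z up, the work surface at z = 0. Lengths are in mm, angles in rad, forces in N, time in s.
With the tool pointing down it reaches from about 400 to 900 mm from the base axis. Payload 5.5 kg.
Tool frame: the origin (TCP) lies at the very end of the fingers, on their centre line; the grasp point (between the pads) lies 19 mm behind it (env.grip_depth is the distance from the TCP to the grasp point, in mm); z points along the fingers, y is the line along which they close (so a half turn about z gives the same grasp; the last joint's range is limited). The gripper opens to 85 mm and grips with 20 to 120 N. Pads are 22 mm wide; open, the fingers measure 114 mm over their backs; the gripper's body (76 mm by 85 mm) begins 54 mm behind the grasp point. The pads swing forward as they close: fully open they stand 13 mm farther back than shut.
Start: joints at [1.546, 0.501, -0.427, 1.55, 0.221, 1.138, -0.21], TCP at [184.533, -623.256, 205.71] pointing down, gripper open.
Joint ranges: [-2.88, 2.88], [-0.31, 2.03], [-1.54, 1.56], [0.2, 2.42], [-1.41, 4.55], [0.19, 2.02], [-2.57, 2.57]. Speed limits (rad/s): [2.57, 2.57, 3.14, 3.14, 3.14, 3.14, 3.14].

INTERFACE

Orientations are given as a unit quaternion [x, y, z, w].
In Python, from plant import env gives the robot as it stands.
- The arm moves only by the tool jog_arm, never from a script. Its argument "deltas" is a list that holds one entry, the list of rows, each a list of 5 numbers: the shift along the tool's x, y, z in units of 0.1 m (1.0 is 0.1 m), then the turn about the tool's z in units of 2 pi rad (1.0 is 2 pi rad), then the finger opening in mm, from 0 to 85.4. In form: [[[tx, ty, tz, twist, grip], ...]]. A call has 1 to 10 rows; each row is the pose to reach, as a shift and turn from the pose commanded when the call began, along the tool's axes at that moment, turning the shorter way round; what a row does not reach only later rows make up. A row lasts 1/10 s, in which the tool goes at most 50 mm and 8.59 degrees, less where a joint would pass 70% of its speed; a pose out of reach is approached as far as the arm can. A call with a number of a shift or a turn outside -1 to 1 is refused whole. A call with a gripper value outside its range is refused whole. The fingers move at their own pace and stop on an object; "grip_force" is the grip in N (left out, the last holds). Time passes only in rows, so rows that repeat a pose let the fingers close. It gives the time, the measured TCP pose, the force, the opening and the grip force at its end, in the units of the state.
- env.get_obs(): the state, without advancing time (a new reading comes with each control period).
- env.grab_frame(name): name is "scene" or "side" or "wrist"; returns a dict with "frame" (384x512x3 uint8, red, green, blue), "mtx" (3x3 intrinsics, pixels), "position" and "orientation" of the camera in the world. Camera axes: x right, y up, looking along -z (the intrinsics and any distortion apply to the point x, -y, -z); pixel columns grow to the right and rows downward; lengths in mm; the calibration is good to about 2 mm. A picture is of the moment at which its call begins. There is no depth.
- env.sign_off(): hands the job in; it is judged then, once.
The state is a dict: "t": time; "qpos": joint angles; "joint_velocities": joint speeds; "tau": joint torques, N m; "ee_pos": TCP position; "eef_rot": TCP orientation; "force": force on the tool from outside, world axes, zero at the start; "ft_torque": the same for the moment, N m; "opening": finger opening in mm; "grasp_force": force on a finger pad.
Only numpy, scipy, OpenCV 4.12 (cv2) and the standard library are available. Lean on these libraries where they do the work, as an engineer would, in place of code of your own. Each camera call takes 0.05 s, during which the arm holds its last target. There are 200 camera calls.

TASK

Get the cordless spice grinder going for a short pulse: first plug the black battery block fully home in the grinder's dock, then put the grey lid with the orange grip on the bowl, its two lugs down through the two slots of the rim until it sits flat on the rim, and turn it clockwise (seen from above) by 45 degrees, so that its yellow pointer stands at the yellow mark, half way to the red lock mark. The lid is sprung: finish while still gripping it and holding it at the yellow mark, never turn it as far as the lock catch, and leave the other things on the worktop where they are.

Things in the scene. Friction and masses are not known exactly. Their poses are not given: they have to be found in the camera images.
- grinder: white cordless grinder, fixed to the worktop, yaw varies. Origin on the bowl's axis at worktop height, z up, -x its front. Round bowl 104 mm across, 90 mm high. Marks on the rim for the lid's turn: black at the front slot (entry), yellow 45 deg clockwise of it, red 90 deg (lock). The grey battery dock, 50 x 66 mm (x, y), 50 mm high, stands at its -y side, centre 95 mm from the bowl's axis.
- bowl_mouth (a point): centre of the bowl's mouth at rim top, 90 mm above the worktop; axes as the grinder's. A steel inner flange, 6 mm thick, leaves a 69 mm round hole with two slots, at its -x and +x sides, each 17 mm wide and open out to 84 mm across. The seated lid's disc rests on this plane.
- dock_mouth (a point): centre of the dock's rectangular well at the dock's top, 50 mm above the worktop; axes as the grinder's. The well is 27 mm (x) by 43 mm (y), open upwards, 25 mm deep.
- battery: black battery block, 24 x 40 x 62 mm (x, y, z), blue panel on top, about 0.12 kg, standing upright. Origin at the centre of its underside, z up. Fits the dock's well either way round, its x along the dock's x; plugged home, its origin is 25 mm below dock_mouth. Can be pinched across its 24 mm width near the top.
- lid: grey lid, about 0.12 kg, right way up. Origin: centre of underside, z up. Round plug 64 mm across, 20 mm high; disc 88 mm across from z 20 to 27; orange bar grip on it, 60 mm along x, 14 mm thick, z 27 to 56. Two lugs 12 mm wide at its -x and +x sides, 77 mm across, z 2 to 12; yellow pointer at each bar end. Fits either way round. Seated, its origin is 20 mm below bowl_mouth.
- collar (a joint): turn of the sprung orange collar in the bowl, rad: 0 at rest, grows as the lid turns clockwise from above. The seated lid's lugs stand in its two notches and push it after about 0.08 of play: about 0.71 with the lid at the yellow mark. Spring back: 0.06 N m at 0, 0.18 half way, so a lid let go turns back. The lock catch touches from about 1.0 and locks at about 1.5.
- collar_key (a point): centre of the top of the sprung collar, on the bowl's axis, 78 mm above the worktop; its x axis points along the collar's notches and turns with it (parallel to the grinder's x at rest).
- spice_1: bystander: spice jar with red cap and green label, 45x45x106 mm; origin at the centre of its underside
- onion: bystander: red onion, about 83 mm; origin at the centre of its underside
- tea_mug: bystander: cream mug with a handle, 78x116x101 mm; origin at the centre of its underside
- garlic: bystander: garlic bulb, about 55 mm; origin at the centre of its underside
- tomato: bystander: red tomato, about 65 mm; origin at the centre of its underside
- lemon: bystander: yellow lemon, 75x58x59 mm; origin at the centre of its underside
Mind the look-alikes: they are no part of the job. Of the things shaped like the battery, the black one is meant. What is shaped like the lid but blue is not meant.

How it is judged:
By the outcome, as a careful person would: the job done as asked, in the order asked, and still so for the second after the job is handed in, while the arm keeps its last pose, push and grip.
It also fails if it takes over 67 s, if anything falls off the work surface, if the arm or the gripper's body presses on something with over 40 N, if the wrist force passes 120 N, or if a joint passes its speed limit or range.

## Working session

There is one attempt and no reset: what is moved stays moved. The work goes in short steps, Python scripts to look and compute and a tool call to move; the robot and the scene stay as the last step left them, time stands still between calls to the robot, and variables do not carry over. Pictures are saved under pics/ and viewed, at most 10 in all, crops included, and the job is handed in when it is done.

Besides the shell and the picture viewer there is one more tool, called by a JSON object that holds its "method" and its "body", one argument or row to a line. jog_arm: Moves the arm, as the interface text tells. Shifts and turns lie within -1 to 1; 1 stands for 0.1 m of shift or 2 pi rad of turn. Its arguments: {"type":"object","properties":{"deltas":{"type":"array"},"grip_force":{"type":"number"}},"required":["deltas"]}

```bash
mkdir -p pics; ls
cat > h.py <<'E'
import numpy as np, cv2
from scipy.spatial.transform import Rotation as R
from plant import env
def grab(n,save=None):
    f=env.grab_frame(n)
    if save: cv2.imwrite('pics/'+save,f['frame'][:,:,::-1])
    return f
def ray(f,px):
    K=np.array(f['mtx']);Rm=R.from_quat(f['orientation']).as_matrix()
    d=np.linalg.inv(K)@np.array([px[0],px[1],1.]);return Rm@(d*[1,-1,-1])
def onz(f,px,z):
    d=ray(f,px);p=np.array(f['position']);return p+d*(z-p[2])/d[2]
def proj(f,P):
    K=np.array(f['mtx']);Rm=R.from_quat(f['orientation']).as_matrix()
    c=Rm.T@(np.array(P)-f['position']);c=K@(c*[1,-1,-1]);return c[:2]/c[2]
E
python3 - <<'E'
from h import *
o=env.get_obs();print({k:np.round(v,3) for k,v in o.items()})
ims=[]
for n in['scene','side','wrist']:
    f=grab(n,n+'0.png');print(n,{k:(np.round(v,3).tolist()) for k,v in f.items() if k!='frame'},f.keys())
E
```

```text
pics
{'t': np.float64(0.0), 'qpos': array([ 1.546,  0.502, -0.427,  1.551,  0.221,  1.138, -0.21 ]), 'joint_velocities': array([-0.001,  0.001,  0.001,  0.   ,  0.001,  0.001,  0.001]), 'tau': array([ 0.0000e+00, -5.6951e+01, -5.8160e+00, -2.8094e+01,  1.1000e-02,
        1.2000e-02, -0.0000e+00]), 'ee_pos': array([ 184.238, -622.557,  204.662]), 'eef_rot': array([ 0.99 ,  0.143, -0.   , -0.001]), 'force': array([-0.744,  0.295,  0.617]), 'ft_torque': array([ 0.048,  0.004, -0.005]), 'grasp_force': np.float64(0.0), 'opening': np.float64(85.561)}
scene {'mtx': [[389.582, 0.0, 252.53], [0.0, 389.582, 185.307], [0.0, 0.0, 1.0]], 'position': [-398.315, 679.916, 871.336], 'orientation': [-0.215, 0.413, 0.779, -0.419]} dict_keys(['frame', 'mtx', 'position', 'orientation'])
side {'mtx': [[365.027, 0.0, 253.611], [0.0, 365.027, 183.814], [0.0, 0.0, 1.0]], 'position': [368.234, 945.224, 816.281], 'orientation': [-0.045, 0.434, 0.896, -0.085]} dict_keys(['frame', 'mtx', 'position', 'orientation'])
wrist {'mtx': [[308.192, 0.0, 257.48], [0.0, 308.192, 192.618], [0.0, 0.0, 1.0]], 'position': [256.2, -602.91, 373.885], 'orientation': [-0.117, 0.088, -0.592, 0.793]} dict_keys(['frame', 'mtx', 'position', 'orientation'])
```

View pics/scene0.png

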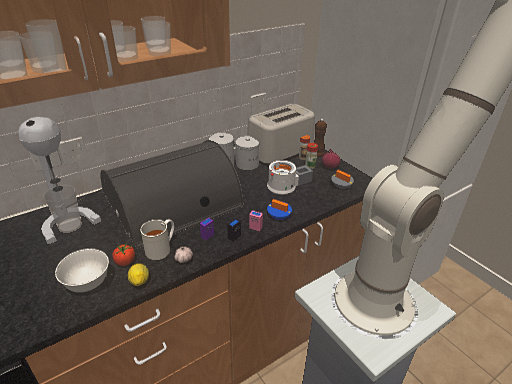

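View pics/side0.png

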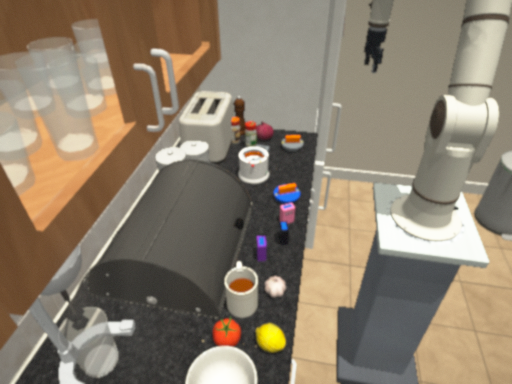

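Run:
```python
from h import *
f=grab('scene');g=grab('side')
for n,px,z in[('rim',(283,167),90),('dock',(305,175),50),('lidbar',(343,175),56),('bluelid',(280,205),56),('batt top',(235,222),62),('purple top',(207,221),62),('pink',(257,213),62),('onion',(331,160),40),('jar cap',(312,148),106),('jar2',(305,141),106),('edge',(380,187),0),('edgeL',(30,360),0)]:
    print(n,onz(f,px,z).round())
print()
for n,px,z in[('rim',(254,155),90),('lidbar',(292,138),56),('bluelid',(288,187),56),('batt top',(284,226),62),('purple top',(261,240),62),('pink',(288,208),62)]:
    print(n,onz(g,px,z).round())
a=cv2.resize(f['frame'][125:255,190:370],None,fx=4.4,fy=4.4,interpolation=cv2.INTER_CUBIC)
cv2.imwrite('pics/crop1.png',a[:,:,::-1])
```

```text
rim [ 581. -126.   90.]
dock [ 538. -203.   50.]
lidbar [ 452. -320.   56.]
bluelid [432.  -0.  56.]
batt top [433. 181.  62.]
purple top [486. 254.  62.]
pink [432.  95.  62.]
onion [ 579. -380.   40.]
jar cap [ 613. -297.  106.]
jar2 [ 675. -312.  106.]
edge [ 367. -450.    0.]
edgeL [328. 818.   0.]

rim [ 580. -122.   90.]
lidbar [ 463. -319.   56.]
bluelid [442.  -5.  56.]
batt top [431. 185.  62.]
purple top [488. 252.  62.]
pink [429. 105.  62.]
```

View pics/crop1.png

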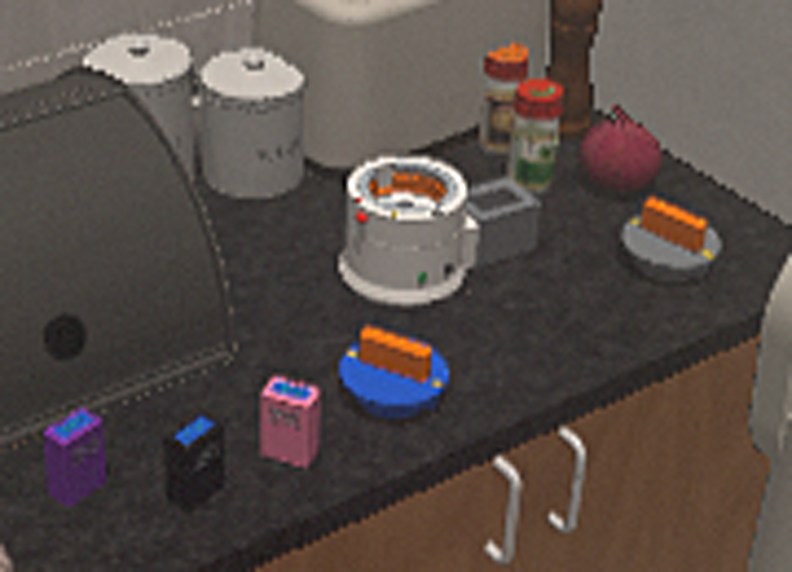

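{"method": "jog_arm", "body": {
  "deltas": [
    [[0.16, -0.24, -0.03, 0, 85], [0.32, -0.49, -0.06, 0, 85], [0.47, -0.73, -0.1, 0, 85], [0.63, -0.975, -0.125, 0, 85]]
  ]
}}

```text
t: 0.65
ee_pos: [217.5, -510.8, 218.3]
eef_rot: [0.99, 0.143, 0.0, 0.0]
force: [1.2, -0.1, 0.4]
opening: 84.9
grasp_force: 0.0
```

{"method": "jog_arm", "body": {
  "deltas": [
    [[0.16, -0.24, -0.03, 0, 85], [0.32, -0.49, -0.06, 0, 85], [0.47, -0.73, -0.1, 0, 85], [0.63, -0.975, -0.125, 0, 85]]
  ]
}}

```text
t: 1.05
ee_pos: [250.2, -399.5, 231.0]
eef_rot: [0.99, 0.143, -0.0, 0.0]
force: [-0.3, 0.1, -0.9]
opening: 85.0
grasp_force: 0.0
```

{"method": "jog_arm", "body": {
  "deltas": [
    [[0.36, -0.03, 0, 0, 85], [0.715, -0.067, 0, 0, 85]]
  ]
}}

```text
t: 1.25
ee_pos: [316.8, -373.4, 231.2]
eef_rot: [0.99, 0.143, -0.0, 0.001]
force: [0.1, -0.4, -0.2]
opening: 85.0
grasp_force: 0.0
```

{"method": "jog_arm", "body": {
  "deltas": [
    [[0.36, -0.03, 0, 0, 85], [0.715, -0.067, 0, 0, 85], [0.715, -0.067, 0, 0, 85]]
  ]
}}

```text
t: 1.55
ee_pos: [388.5, -343.5, 231.3]
eef_rot: [0.989, 0.147, 0.002, -0.0]
force: [-0.5, 1.0, 0.1]
opening: 84.8
grasp_force: 0.0
```

Run:
```python
from h import *
f=grab('wrist','w1.png');o=env.get_obs();print(o['ee_pos'].round(1),o['qpos'].round(2),np.round(f['position'],1),R.from_quat(f['orientation']).as_matrix().round(2).tolist())
```

```text
[ 385.8 -345.1  230.8] [ 1.22  0.26 -0.63  1.85  0.17  1.09 -0.75] [ 459.6 -323.2  400.7] [[0.29, 0.92, 0.27], [-0.96, 0.28, 0.08], [0.0, -0.29, 0.96]]
```

View pics/w1.png

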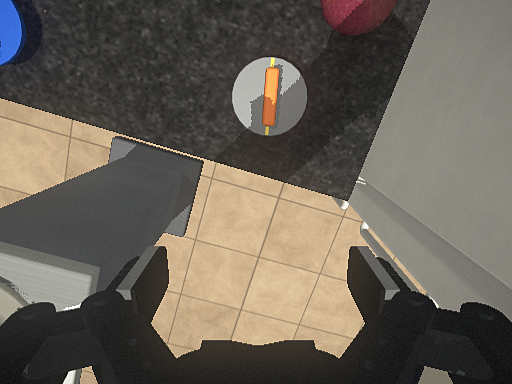

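```bash
cat >> h.py <<'E'
def blobs(f,lo,hi,minA=15):
    hsv=cv2.cvtColor(f['frame'],cv2.COLOR_RGB2HSV);m=cv2.inRange(hsv,np.array(lo),np.array(hi))
    n,l,s,c=cv2.connectedComponentsWithStats(m)
    return [(s[i,4],c[i].round(1),s[i,:4],np.argwhere(l==i)[:,::-1].astype(np.float32)) for i in range(1,n) if s[i,4]>=minA]
def plan(p,head=None):
    "tool-frame deltas (units) to world point p and tool-x heading (deg)"
    o=env.get_obs();M=R.from_quat(o['eef_rot']).as_matrix();h=np.degrees(np.arctan2(M[1,0],M[0,0]))
    d=M.T@(np.array(p)-o['ee_pos'])/100
    tw=0 if head is None else -((head-h+90)%180-90)/360
    print('at',o['ee_pos'].round(1),'head',h.round(2),'delta',d.round(3),'twist',round(tw,4),'q7',o['qpos'][6].round(2))
E
python3 - <<'E'
from h import *
f=grab('wrist')
for a,c,b,p in blobs(f,(20,120,120),(35,255,255),6): print('yel',a,c,onz(f,c,27).round(1))
for a,c,b,p in blobs(f,(5,150,120),(19,255,255),100): print('or',a,c,b,onz(f,c,56).round(1))
# disc: grey bright non-table
hsv=cv2.cvtColor(f['frame'],cv2.COLOR_RGB2HSV)
m=((hsv[...,2]>95)).astype(np.uint8)
n,l,s,c=cv2.connectedComponentsWithStats(m)
i=l[85,245];print(s[i]);cnt,_=cv2.findContours((l==i).astype(np.uint8),0,2)
hull=cv2.convexHull(max(cnt,key=len));P=np.array([onz(f,q[0],27)[:2] for q in hull],np.float32);print(cv2.minEnclosingCircle(P))
E
```

```text
yel 37 [271.4  58.2] [ 504.2 -326.9   27. ]
yel 28 [265.9 127.1] [ 430.3 -343.5   27. ]
or 746 [269.4  92.5] [262  64  16  59] [ 467.9 -334.9   56. ]
[ 231   53   76   80 4677]
((467.1705017089844, -334.7908630371094), 43.702613830566406)
```

{"method": "jog_arm", "body": {
  "deltas": [
    [[0.22, -0.29, 0, 0, 85], [0.44, -0.58, 0, 0, 85], [0.65, -0.87, 0, 0, 85]]
  ]
}}

```text
t: 1.95
ee_pos: [419.9, -245.4, 230.6]
eef_rot: [0.99, 0.142, -0.0, 0.0]
force: [0.7, 0.0, -0.2]
opening: 85.3
grasp_force: 0.0
```

{"method": "jog_arm", "body": {
  "deltas": [
    [[0.22, -0.29, 0, 0, 85], [0.44, -0.58, 0, 0, 85], [0.65, -0.87, 0, 0, 85], [0.65, -0.87, 0, 0, 85], [0.65, -0.87, 0, 0, 85]]
  ]
}}

```text
t: 2.45
ee_pos: [457.9, -143.9, 230.7]
eef_rot: [0.99, 0.144, -0.0, 0.0]
force: [0.2, -1.5, 0.3]
opening: 84.9
grasp_force: 0.0
```

Run:
```python
from h import *
f=grab('wrist','w2.png');plan([410,183,230],0)
np.savez('w2.npz',**f)
```

```text
at [ 457.7 -144.9  230.6] head 16.39 delta [ 4.68e-01 -3.28e+00  3.00e-03] twist 0.0455 q7 -1.18
```

View pics/w2.png

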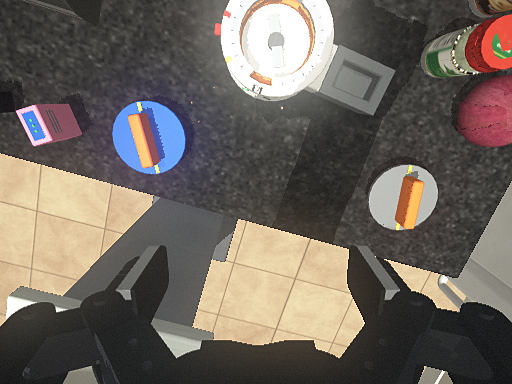

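Run:
```python
from h import *
f=dict(np.load('w2.npz'))
a=cv2.resize(f['frame'][0:130,200:410],None,fx=3.8,fy=3.8,interpolation=cv2.INTER_CUBIC)
cv2.imwrite('pics/c2.png',a[:,:,::-1])
hsv=cv2.cvtColor(f['frame'],cv2.COLOR_RGB2HSV);print(hsv[75:105:4,330:385:5,2])
```

```text
[[149 151 140 136 135 130 116 103  71  72 100]
 [153 124 140 136 132 131 130 125 112  80 107]
 [147 129 137 134 133 128 129 124  89  78 123]
 [145 123 138 134 133 132 127 123  77 100 123]
 [143 141 135 119 135 125 126 129  75 119 121]
 [144 138 135 130 132 129 126  75  74 121 122]
 [ 96  87 136 130 126 129 122  72 109 122 131]
 [ 69  75  80  94 128 125 126 120 124 121  48]]
```

View pics/c2.png

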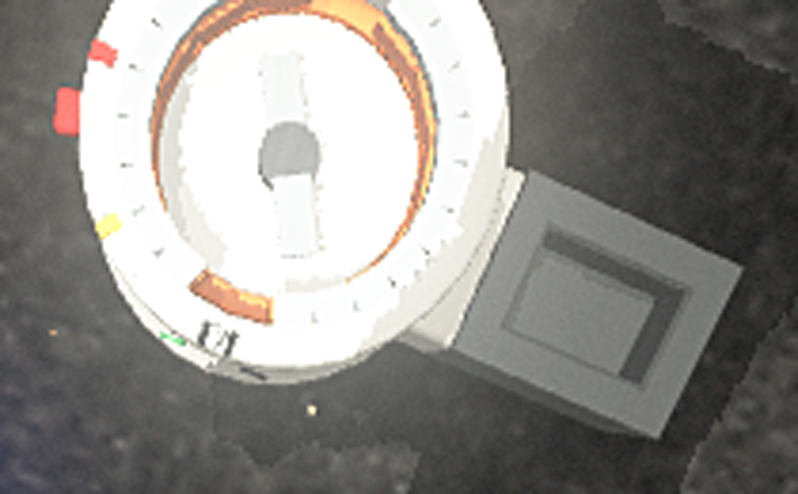

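{"method": "jog_arm", "body": {
  "deltas": [
    [[0.05, -0.32, 0, 0, 85], [0.1, -0.64, 0, 0, 85], [0.15, -0.96, 0, 0, 85]]
  ]
}}

```text
t: 2.8
ee_pos: [445.0, -48.5, 230.5]
eef_rot: [0.99, 0.141, -0.0, 0.0]
force: [1.0, 0.1, -0.3]
opening: 85.2
grasp_force: 0.0
```

{"method": "jog_arm", "body": {
  "deltas": [
    [[0.05, -0.32, 0, 0, 85], [0.1, -0.64, 0, 0, 85], [0.15, -0.96, 0, 0, 85], [0.15, -0.96, 0, 0, 85]]
  ]
}}

```text
t: 3.2
ee_pos: [432.3, 51.6, 231.0]
eef_rot: [0.989, 0.145, 0.0, -0.0]
force: [-0.0, -0.3, 0.4]
opening: 85.0
grasp_force: 0.0
```

Run:
```python
from h import *
plan([410,160,230],0)
print(env.get_obs()['qpos'].round(2))
```

```text
at [432.3  51.6 231. ] head 16.66 delta [ 0.097 -1.102  0.01 ] twist 0.0463 q7 -1.56
[ 0.7   0.12 -0.93  2.02  0.11  1.05 -1.56]
```

{"method": "jog_arm", "body": {
  "deltas": [
    [[0.02, -0.33, 0, 0, 85], [0.04, -0.66, 0, 0, 85], [0.06, -0.98, 0, 0, 85], [0.06, -0.98, 0, 0, 85]]
  ]
}}

```text
t: 3.6
ee_pos: [410.3, 146.9, 231.0]
eef_rot: [0.989, 0.145, 0.0, -0.0]
force: [0.3, -0.9, -0.1]
opening: 85.2
grasp_force: 0.0
```

Run:
```python
from h import *
f=dict(np.load('w2.npz'))
D=[(338.7,45.3),(395.3,70.3),(373.2,115.3),(319.2,91.6)]
W=[(344.2,59.7),(381.6,76.3),(369.7,101.3),(332.4,86.8)]
for C in(D,W):
    P=np.array([onz(f,p,50)[:2] for p in C]);print(P.round(1).tolist(),P.mean(0).round(1))
    e=np.roll(P,-1,0)-P;print(np.linalg.norm(e,axis=1).round(1),np.degrees(np.arctan2(e[:,1],e[:,0])).round(1))
for n,p in dict(slot=(261,78.2),yel=(228.2,59.5),red=(226.8,13.7)).items(): print(n,onz(f,p,90).round(1))
g=grab('wrist','w3.png');np.savez('w3.npz',**g);print(env.get_obs()['qpos'].round(2))
```

```text
[[604.8, -189.6], [599.3, -255.8], [549.7, -251.3], [556.1, -185.8]] [ 577.5 -220.6]
[66.4 49.8 65.9 48.8] [-94.8 174.9  84.4  -4.5]
[[593.5, -200.1], [589.6, -244.2], [562.3, -241.9], [564.8, -197.7]] [ 577.6 -221. ]
[44.3 27.4 44.3 28.9] [-95.1 175.2  86.8  -4.7]
slot [ 548.8 -121.9   90. ]
yel [555.7 -88.   90. ]
red [591.9 -77.1  90. ]
[ 0.55  0.13 -1.01  2.02  0.13  1.06 -1.8 ]
```

View pics/w3.png

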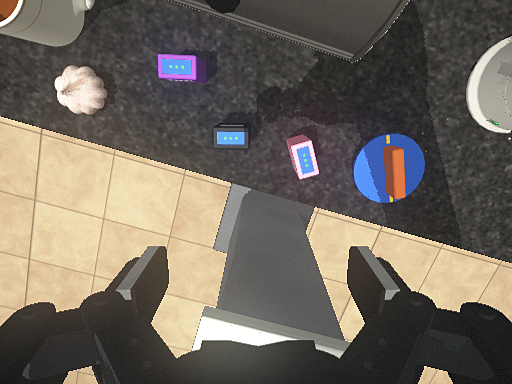

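Run:
```python
from h import *
f=dict(np.load('w3.npz'))
for a,c,b,p in blobs(f,(95,120,120),(118,255,255),60):
    P=np.array([onz(f,q,62)[:2] for q in p],np.float32);r=cv2.minAreaRect(P);print(a,c,np.round(r[0],1),np.round(r[1],1),round(r[2],1),np.round(cv2.boxPoints(r),1).tolist())
    P=P-P.mean(0);u,s,v=np.linalg.svd(P,full_matrices=False);print('axis',np.degrees(np.arctan2(v[0,1],v[0,0])).round(1))
plan([410,160,230],0)
```

```text
399 [176.5  66.2] [489.2 255.5] [13.7 29.6] 14.1 [[479.0, 268.20001220703125], [486.20001220703125, 239.5], [499.5, 242.8000030517578], [492.20001220703125, 271.5]]
axis -76.6
350 [230.3 137.8] [435.5 183.9] [14.  29.7] 16.7 [[424.5, 196.10000610351562], [433.1000061035156, 167.6999969482422], [446.5, 171.6999969482422], [438.0, 200.10000610351562]]
axis -74.6
2771 [386.3 166.4] [453.1   5.7] [77.5 79.3] 36.9 [[398.29998779296875, 14.199999809265137], [445.8999938964844, -49.29999923706055], [507.8999938964844, -2.799999952316284], [460.29998779296875, 60.70000076293945]]
axis -55.3
285 [305.  159.6] [435.6  98. ] [28.7 13. ] 32.6 [[420.0, 95.80000305175781], [427.0, 84.80000305175781], [451.20001220703125, 100.30000305175781], [444.20001220703125, 111.30000305175781]]
axis -147.6
at [410.9 144.7 230.7] head 16.54 delta [ 0.035 -0.149  0.007] twist 0.046 q7 -1.8
```

{"method": "jog_arm", "body": {
  "deltas": [
    [[0.1, -0.1, 0, 0.023, 60], [0.2, -0.2, 0, 0.046, 60], [0.347, -0.306, 0, 0.069, 60], [0.347, -0.306, 0, 0.092, 60], [0.347, -0.306, 0, 0.115, 60], [0.347, -0.306, 0, 0.138, 60], [0.347, -0.306, 0.1, 0.161, 60], [0.347, -0.306, 0.2, 0.184, 60], [0.347, -0.306, 0.3, 0.207, 60], [0.347, -0.306, 0.4, 0.23, 60]]
  ]
}}

```text
t: 4.65
ee_pos: [432.4, 179.0, 196.9]
eef_rot: [0.952, -0.304, -0.017, 0.013]
force: [-0.6, 0.8, -0.7]
opening: 59.9
grasp_force: 0.0
```

Run:
```python
from h import *
plan([435.5,183.9,36],-74.5)
f=grab('wrist');print(env.get_obs()['qpos'].round(2))
for a,c,b,p in blobs(f,(95,120,120),(118,255,255),60):
    P=np.array([onz(f,q,62)[:2] for q in p],np.float32);r=cv2.minAreaRect(P);print(a,c,np.round(r[0],1),np.round(r[1],1),round(r[2],1))
```

```text
at [432.4 179.  196.9] head -35.45 delta [ 0.037 -0.115  1.605] twist 0.1085 q7 -2.57
[-0.74  0.19  0.33  1.99 -0.07  1.02 -2.57]
4503 [392.3  43.4] [453.4   5.3] [78.8 73.3] 55.2
372 [318.  123.6] [435.5  98.3] [29.  12.7] 32.7
372 [156.9 172.4] [489.1 255.8] [13.6 29.6] 14.0
373 [246.8 173.7] [435.2 184.1] [14.2 30.2] 16.0
```

{"method": "jog_arm", "body": {
  "deltas": [
    [[0, 0, 0, -0.0235, 60], [0, 0, 0, -0.047, 60], [0, 0, 0, -0.0705, 60], [0, 0, 0, -0.094, 60], [0, 0, 0, -0.1175, 60], [0, 0, 0, -0.141, 60], [0, 0, 0, -0.1645, 60], [0, 0, 0, -0.188, 60], [0, 0, 0, -0.2115, 60], [0, 0, 0, -0.235, 60]]
  ]
}}

```text
t: 5.7
ee_pos: [431.9, 179.7, 196.9]
eef_rot: [0.907, 0.421, -0.022, -0.002]
force: [0.6, 0.5, -0.1]
opening: 60.2
grasp_force: 0.0
```

Run:
```python
from h import *
plan([435.3,184,36],105.5)
o=env.get_obs();print(o['qpos'].round(2),o['eef_rot'])
```

```text
at [431.9 179.7 196.9] head 49.79 delta [0.116 0.034 1.605] twist -0.1547 q7 -1.12
[-0.56  0.18  0.13  1.98 -0.03  1.02 -1.12] [ 0.90693695  0.42067961 -0.02211979 -0.00217886]
```

{"method": "jog_arm", "body": {
  "deltas": [
    [[0, 0, 0, -0.023, 60], [0, 0, 0, -0.046, 60], [0, 0, 0, -0.07, 60], [0, 0, 0, -0.093, 60], [0, 0, 0, -0.116, 60], [0, 0, 0, -0.14, 60], [0, 0, 0, -0.1547, 60], [0, 0, 0, -0.1547, 60]]
  ]
}}

```text
t: 6.5
ee_pos: [431.9, 179.9, 196.9]
eef_rot: [0.608, 0.794, -0.018, -0.012]
force: [0.0, 0.2, 0.4]
opening: 59.8
grasp_force: 0.0
```

Run:
```python
from h import *
plan([435.3,184,36],105.5)
o=env.get_obs();print(o['qpos'].round(2),o['eef_rot'],R.from_quat(o['eef_rot']).as_matrix().round(4)[:,2])
```

```text
at [431.9 179.9 196.9] head 105.14 delta [0.036 0.115 1.606] twist -0.001 q7 -0.18
[-0.46  0.19  0.02  1.98 -0.01  1.02 -0.18] [ 0.60767072  0.79388014 -0.01845624 -0.0122467 ] [-0.0419 -0.0144 -0.999 ]
```

{"method": "jog_arm", "body": {
  "deltas": [
    [[0, 0, -0.4, 0, 60], [0, 0, -0.8, 0, 60], [0, 0, -1.0, 0, 60]]
  ]
}}

```text
t: 6.8
ee_pos: [437.3, 182.6, 300.1]
eef_rot: [0.609, 0.793, -0.017, -0.011]
force: [-0.3, -0.7, -0.3]
opening: 59.7
grasp_force: 0.0
```

{"method": "jog_arm", "body": {
  "deltas": [
    [[0, 0, -0.4, 0, 60], [0, 0, -0.8, 0, 60], [0, 0, -1.0, 0, 60]]
  ]
}}

```text
t: 7.1
ee_pos: [441.1, 183.9, 400.4]
eef_rot: [0.609, 0.793, -0.016, -0.011]
force: [0.4, 0.1, 0.6]
opening: 59.7
grasp_force: 0.0
```

{"method": "jog_arm", "body": {
  "deltas": [
    [[0, 0, -0.4, 0, 60], [0, 0, -0.8, 0, 60], [0, 0, -1.0, 0, 60]]
  ]
}}

```text
t: 7.4
ee_pos: [444.9, 185.1, 500.3]
eef_rot: [0.609, 0.793, -0.016, -0.011]
force: [0.2, -0.2, 0.3]
opening: 60.1
grasp_force: 0.0
```

```bash
cat >> h.py <<'E'
def st():
    o=env.get_obs();print(o['t'].round(2),o['ee_pos'].round(1),o['qpos'].round(3),'z',R.from_quat(o['eef_rot']).as_matrix().round(4)[:,2],'F',o['force'].round(1),'op',o['opening'].round(1),'g',o['grasp_force'].round(1))
E
python3 -c "
from h import *
st()"
```

```text
Traceback (most recent call last):
  File "h.py", line 27, in st
    o=env.get_obs();print(o['t'].round(2),o['ee_pos'].round(1),o['qpos'].round(3),'z',R.from_quat(o['eef_rot']).as_matrix().round(4)[:,2],'F',o['force'].round(1),'op',o['opening'].round(1),'g',o['grasp_force'].round(1))
                          ^^^^^^^^^^^^
AttributeError: 'float' object has no attribute 'round'
```

```bash
sed -i "s/o\['t'\].round(2)/round(o['t'],2)/;s/o\['opening'\].round(1)/round(float(o['opening']),1)/;s/o\['grasp_force'\].round(1)/round(float(o['grasp_force']),1)/" h.py
python3 -c "
from h import *
st()"
```

```text
7.4 [444.9 185.1 500.3] [-0.474  0.052  0.03   1.448 -0.006  1.681 -0.184] z [-0.0374 -0.0125 -0.9992] F [ 0.2 -0.2  0.3] op 60.1 g 0.0
```

{"method": "jog_arm", "body": {
  "deltas": [
    [[0, 0, -0.4, 0, 60], [0, 0, -0.7, 0, 60], [0, 0, -0.9, 0, 60], [0, 0, -1.0, 0, 60]]
  ]
}}

```text
t: 7.8
ee_pos: [448.7, 186.5, 598.4]
eef_rot: [0.609, 0.793, -0.017, -0.012]
force: [-0.1, 0.4, -0.9]
opening: 59.8
grasp_force: 0.0
```

{"method": "jog_arm", "body": {
  "deltas": [
    [[0, 0, -0.1, 0, 60], [0, 0, -0.2, 0, 60], [0, 0, -0.3, 0, 60], [0, 0, -0.3, 0, 60]]
  ]
}}

```text
t: 8.2
ee_pos: [449.6, 187.4, 626.8]
eef_rot: [0.608, 0.794, -0.018, -0.012]
force: [0.5, -0.4, 0.0]
opening: 59.9
grasp_force: 0.0
```

```bash
python3 -c "
from h import *
st()"
```

```text
8.2 [449.6 187.4 626.8] [-0.48   0.121  0.04   1.097 -0.011  1.967 -0.18 ] z [-0.0412 -0.014  -0.9991] F [ 0.5 -0.4  0. ] op 59.9 g 0.0
```

{"method": "jog_arm", "body": {
  "deltas": [
    [[0, 0, -0.08, 0, 60], [0, 0, -0.16, 0, 60], [0, 0, -0.24, 0, 60], [0, 0, -0.32, 0, 60], [0, 0, -0.32, 0, 60]]
  ]
}}

```text
t: 8.7
ee_pos: [450.0, 188.1, 651.6]
eef_rot: [0.607, 0.794, -0.014, -0.01]
force: [0.3, -0.5, 0.0]
opening: 60.0
grasp_force: 0.0
```

```bash
python3 -c "
from h import *
st()"
```

```text
8.7 [450.  188.1 651.6] [-0.711  0.135  0.328  1.032 -0.051  2.015 -0.141] z [-0.0323 -0.01   -0.9994] F [ 0.3 -0.5  0. ] op 60.0 g 0.0
```

{"method": "jog_arm", "body": {
  "deltas": [
    [[0, 0, -0.1, 0, 60], [0, 0, -0.2, 0, 60], [0, 0, -0.2, 0, 60]]
  ]
}}

```text
t: 9.0
ee_pos: [449.4, 188.3, 658.8]
eef_rot: [0.607, 0.795, -0.007, -0.006]
force: [-0.4, 0.9, 0.2]
opening: 59.8
grasp_force: 0.0
```

```bash
python3 -c "
from h import *
st()"
```

```text
9.0 [449.4 188.3 658.8] [-0.756  0.128  0.38   1.024 -0.056  2.015 -0.136] z [-0.0173 -0.0034 -0.9998] F [-0.4  0.9  0.2] op 59.8 g 0.0
```

{"method": "jog_arm", "body": {
  "deltas": [
    [[0, 0, -0.1, 0, 60], [0, 0, -0.18, 0, 60], [0, 0, -0.18, 0, 60]]
  ]
}}

```text
t: 9.3
ee_pos: [449.1, 187.9, 665.0]
eef_rot: [0.607, 0.795, -0.001, -0.002]
force: [-0.5, 0.1, -0.6]
opening: 59.8
grasp_force: 0.0
```

```bash
python3 -c "
from h import *
st()"
```

```text
9.3 [449.1 187.9 665. ] [-0.772  0.122  0.396  1.017 -0.056  2.015 -0.136] z [-0.0046  0.0021 -1.    ] F [-0.5  0.1 -0.6] op 59.8 g 0.0
```

{"method": "jog_arm", "body": {
  "deltas": [
    [[0, 0, 0.3, 0, 60], [0, -0.06, 0.7, 0, 60], [0, -0.14, 1.0, 0, 60]]
  ]
}}

```text
t: 9.6
ee_pos: [434.7, 184.4, 561.9]
eef_rot: [0.607, 0.795, -0.002, -0.003]
force: [0.2, 0.4, 0.2]
opening: 59.7
grasp_force: 0.0
```

{"method": "jog_arm", "body": {
  "deltas": [
    [[0, 0, 0.5, 0, 60], [0, 0, 1.0, 0, 60]]
  ]
}}

```text
t: 9.8
ee_pos: [434.3, 184.6, 463.3]
eef_rot: [0.607, 0.795, -0.0, -0.002]
force: [0.2, 0.1, -0.9]
opening: 60.3
grasp_force: 0.0
```

{"method": "jog_arm", "body": {
  "deltas": [
    [[0, 0, 0.5, 0, 60], [0, 0, 1.0, 0, 60]]
  ]
}}

```text
t: 10.0
ee_pos: [433.5, 184.6, 362.7]
eef_rot: [0.607, 0.795, -0.001, -0.003]
force: [1.5, 0.2, -0.0]
opening: 59.9
grasp_force: 0.0
```

{"method": "jog_arm", "body": {
  "deltas": [
    [[0, 0, 0.5, 0, 60], [0, 0, 1.0, 0, 60]]
  ]
}}

```text
t: 10.2
ee_pos: [433.1, 184.8, 262.8]
eef_rot: [0.607, 0.795, -0.001, -0.003]
force: [0.2, 1.1, 0.7]
opening: 60.1
grasp_force: 0.0
```

{"method": "jog_arm", "body": {
  "deltas": [
    [[0, 0, 0.4, 0, 60], [0, 0, 0.8, 0, 60], [0, 0, 1.0, 0, 60], [0, 0, 1.0, 0, 60]]
  ]
}}

```text
t: 10.6
ee_pos: [430.2, 183.7, 161.5]
eef_rot: [0.607, 0.795, -0.004, -0.004]
force: [-0.2, 0.4, -0.3]
opening: 59.8
grasp_force: 0.0
```

Run:
```python
from h import *
st();f=grab('wrist')
plan([435.3,184,36],105.5)
for a,c,b,p in blobs(f,(95,120,120),(118,255,255),60):
    P=np.array([onz(f,q,62)[:2] for q in p],np.float32);r=cv2.minAreaRect(P);print(a,c,np.round(r[0],1),np.round(r[1],1),round(r[2],1))
```

```text
10.6 [430.2 183.7 161.5] [-0.774  0.214  0.356  2.05  -0.098  0.904 -0.098] z [-0.0114 -0.0023 -0.9999] F [-0.2  0.4 -0.3] op 59.8 g 0.0
at [431.8 184.5 163.5] head 105.23 delta [-0.016  0.042  1.274] twist -0.0008 q7 -0.1
553 [347.6 122.4] [489.4 255.4] [13.8 29.3] 14.1
475 [263.8 184.5] [435.4 183.4] [13.5 30.1] 16.0
325 [240.8 266.2] [436.1  97.8] [29.2 12.8] 33.3
1906 [231.  318.6] [443.9  34.2] [76.9 54.6] 6.6
```

{"method": "jog_arm", "body": {
  "deltas": [
    [[-0.02, 0.04, 0.35, -0.001, 60], [-0.02, 0.04, 0.7, -0.001, 60], [-0.02, 0.04, 0.9, -0.001, 60], [-0.02, 0.04, 0.9, -0.001, 60]]
  ]
}}

```text
t: 11.05
ee_pos: [435.9, 184.1, 73.6]
eef_rot: [0.605, 0.797, -0.002, -0.003]
force: [-0.7, 0.3, -0.2]
opening: 60.0
grasp_force: 0.0
```

{"method": "jog_arm", "body": {
  "deltas": [
    [[0, 0, 0.2, 0, 60], [0, 0, 0.37, 0, 60], [0, 0, 0.37, 0, 60], [0, 0, 0.37, 0, 20], [0, 0, 0.37, 0, 20], [0, 0, 0.37, 0, 20], [0, 0, 0.37, 0, 20], [0, 0, 0.37, 0, 20]]
  ],
  "grip_force": 50
}}

```text
t: 11.85
ee_pos: [436.6, 184.6, 37.8]
eef_rot: [0.605, 0.797, -0.001, -0.003]
force: [-0.2, -0.3, 0.7]
opening: 19.9
grasp_force: 0.0
```

```bash
python3 -c "
from h import *
st()"
```

```text
11.85 [436.6 184.6  37.8] [-0.707  0.433  0.3    2.122 -0.222  0.619  0.022] z [-0.0053  0.0018 -1.    ] F [-0.2 -0.3  0.7] op 19.9 g 0.0
```

Run:
```python
from h import *
f=grab('wrist','w4.png')
for a,c,b,p in blobs(f,(95,120,120),(118,255,255),40):
    P=np.array([onz(f,q,62)[:2] for q in p],np.float32);r=cv2.minAreaRect(P);print(a,c,np.round(r[0],1),np.round(r[1],1),round(r[2],1))
s=grab('scene');g=grab('side')
a=np.hstack([cv2.resize(f['frame'],(400,300)),cv2.resize(s['frame'][170:270,180:310],(390,300),interpolation=2)])
cv2.imwrite('pics/c4.png',a[:,:,::-1])
```

```text
1819 [406.4 139.4] [489.7 255.5] [13.9 29.9] 14.1
1356 [253.9 245.7] [435.7 183.6] [13.8 29.8] 16.2
```

View pics/c4.png

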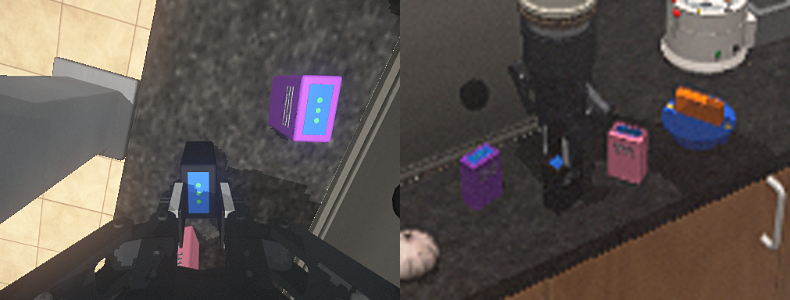

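{"method": "jog_arm", "body": {
  "deltas": [
    [[0, 0, 0, 0, 0], [0, 0, 0, 0, 0], [0, 0, 0, 0, 0], [0, 0, 0, 0, 0]]
  ],
  "grip_force": 60
}}

```text
t: 12.4
ee_pos: [436.4, 184.4, 37.3]
eef_rot: [0.605, 0.797, -0.001, -0.003]
force: [-0.9, -0.4, 0.3]
opening: -0.1
grasp_force: 0.0
```

Run:
```python
from h import *
st()
f=grab('wrist','w5.png')
for a,c,b,p in blobs(f,(95,120,120),(118,255,255),40):
    P=np.array([onz(f,q,62)[:2] for q in p],np.float32);r=cv2.minAreaRect(P);print(a,c,np.round(r[0],1),np.round(r[1],1),round(r[2],1))
```

```text
12.4 [436.4 184.4  37.3] [-0.706  0.434  0.3    2.123 -0.222  0.619  0.022] z [-0.0058  0.0013 -1.    ] F [-0.9 -0.4  0.3] op -0.1 g 0.0
1835 [407.6 139.3] [489.7 255.5] [13.9 29.9] 14.0
408 [253.1 227.3] [433.2 191.8] [13.6 12.7] 16.1
```

View w5.

Run:
```python
from h import *
f=cv2.imread('pics/w5.png')
s=grab('scene')['frame'][170:270,180:310,::-1];g=grab('side')['frame'][170:270,220:350,::-1]
a=np.vstack([np.hstack([cv2.resize(f[150:,:],(468,300))]),])
b=np.hstack([cv2.resize(s,(390,300),interpolation=2),cv2.resize(g,(390,300),interpolation=2)])
a=cv2.copyMakeBorder(a,0,0,0,780-468,0)
cv2.imwrite('pics/c5.png',np.vstack([a,b]))
```

```text
(no output)
```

View pics/c5.png

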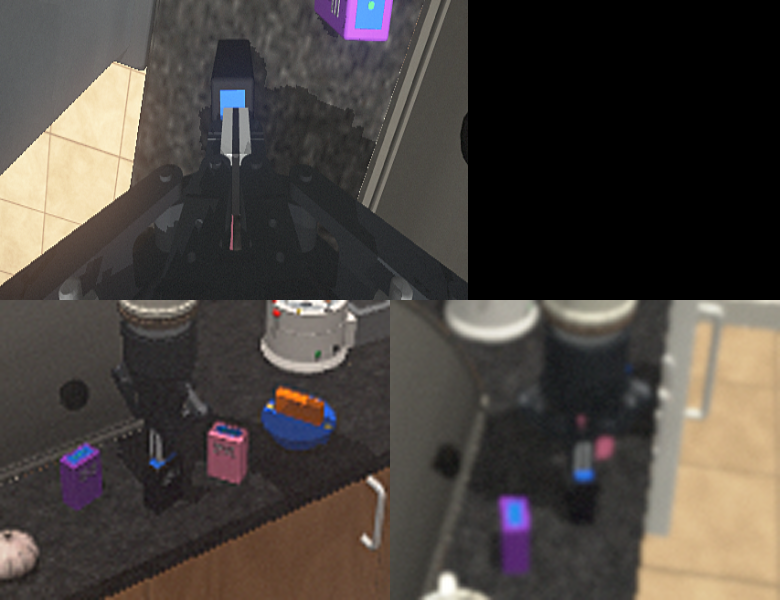

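Run:
```python
from h import *
o=env.get_obs()
for n in('wrist','scene','side'):
    f=grab(n)
    print(n,np.round(f['position'],1),[(z,proj(f,[436.4,184.4,z]).round(0).tolist()) for z in(0,37,62,80)])
# fixed-camera check of table-level refs
f=grab('scene');g=grab('side')
for a in(f,g):
    for A,c,b,p in blobs(a,(100,120,90),(120,255,255),8): print(A,c,onz(a,c,62).round(1))
```

```text
wrist [418.7 254.3 206.7] [(0, [257.0, 206.0]), (37, [256.0, 227.0]), (62, [256.0, 246.0]), (80, [255.0, 264.0])]
scene [-398.3  679.9  871.3] [(0, [234.0, 236.0]), (37, [234.0, 228.0]), (62, [234.0, 222.0]), (80, [233.0, 217.0])]
side [368.2 945.2 816.3] [(0, [281.0, 240.0]), (37, [282.0, 232.0]), (62, [282.0, 226.0]), (80, [283.0, 221.0])]
22 [479.   48.9] [ 1167.3 -2465.2    62. ]
170 [278.5 211.4] [400.2  30.2  62. ]
20 [206.4 221.1] [486.7 256.1  62. ]
10 [231.7 224.1] [429.5 195.4  62. ]
28 [284.2 228.2] [429.8 193.9  62. ]
33 [261.2 240.6] [486.6 253.8  62. ]
```

Run:
```python
from h import *
f=grab('wrist');o=env.get_obs();M=R.from_quat(o['eef_rot']).as_matrix();p=o['ee_pos']
print('closed tip front/centre at TCP depth', proj(f,p+M@[11,0,0]).round(),proj(f,p+M@[0,0,0]).round(),'25 behind',proj(f,p+M@[11,0,-25]).round(), proj(f,p+M@[0,0,-25]).round())
for b in(0,13,25,38):
    print('open, back',b,[proj(f,p+M@[x,s*43,-b]).round().tolist() for s in(-1,1) for x in(-11,11)])
im=f['frame'].astype(int)
print(im[205:275:3,257].tolist())
```

```text
closed tip front/centre at TCP depth [256. 210.] [256. 227.] 25 behind [256. 227.] [256. 246.]
open, back 0 [[185.0, 244.0], [182.0, 210.0], [327.0, 244.0], [330.0, 210.0]]
open, back 13 [[180.0, 254.0], [177.0, 218.0], [332.0, 254.0], [335.0, 218.0]]
open, back 25 [[174.0, 265.0], [171.0, 226.0], [338.0, 265.0], [341.0, 227.0]]
open, back 38 [[167.0, 279.0], [163.0, 238.0], [344.0, 279.0], [348.0, 238.0]]
[[36, 35, 48], [38, 45, 55], [53, 55, 67], [70, 72, 86], [71, 70, 81], [77, 134, 248], [93, 172, 254], [93, 171, 254], [92, 170, 254], [93, 174, 255], [49, 46, 56], [43, 46, 62], [49, 51, 66], [46, 48, 61], [54, 54, 66], [50, 53, 64], [45, 46, 61], [50, 51, 63], [49, 53, 60], [45, 47, 58], [49, 54, 60], [42, 45, 50], [93, 94, 97], [60, 57, 62]]
```

{"method": "jog_arm", "body": {
  "deltas": [
    [[0, 0, -0.1, 0, 60], [0, 0, -0.1, 0, 60], [0, 0, -0.1, 0, 60], [0, 0, -0.1, 0, 60], [0, 0, -0.1, 0, 60], [0, 0, -0.1, 0, 60]]
  ]
}}

```text
t: 13.45
ee_pos: [436.3, 184.3, 47.2]
eef_rot: [0.605, 0.797, -0.001, -0.003]
force: [0.3, 0.5, 0.5]
opening: 60.3
grasp_force: 0.0
```

Run:
```python
from h import *
st();print(env.grip_depth);plan([435.5,183.8,10],106)
f=grab('wrist')
for a,c,b,p in blobs(f,(95,120,120),(118,255,255),40):
    P=np.array([onz(f,q,62)[:2] for q in p],np.float32);r=cv2.minAreaRect(P);print(a,c,np.round(r[0],1),np.round(r[1],1),round(r[2],1))
```

```text
13.45 [436.3 184.3  47.2] [-0.714  0.415  0.308  2.119 -0.212  0.641  0.014] z [-0.0061  0.0012 -1.    ] F [0.3 0.5 0.5] op 60.3 g 0.0
18.700000000000003
at [436.3 184.3  47.2] head 105.61 delta [-0.004 -0.007  0.372] twist -0.0011 q7 0.01
1613 [398.4 136.7] [489.7 255.6] [13.9 29.8] 14.1
1206 [254.7 237.2] [435.6 183.9] [13.7 29.4] 16.2
```

{"method": "jog_arm", "body": {
  "deltas": [
    [[0, -0.007, 0.15, 0, 60], [0, -0.007, 0.3, 0, 60], [0, -0.007, 0.37, 0, 60], [0, -0.007, 0.37, 0, 60], [0, -0.007, 0.37, 0, 10], [0, -0.007, 0.37, 0, 10], [0, -0.007, 0.37, 0, 10], [0, -0.007, 0.37, 0, 10], [0, -0.007, 0.37, 0, 10], [0, -0.007, 0.37, 0, 10]]
  ],
  "grip_force": 60
}}

```text
t: 14.5
ee_pos: [436.1, 184.4, 11.0]
eef_rot: [0.605, 0.796, -0.001, -0.003]
force: [-0.1, -0.8, 6.1]
opening: 23.1
grasp_force: 59.4
```

Run:
```python
from h import *
st()
```

```text
14.5 [436.1 184.4  11. ] [-0.687  0.484  0.278  2.132 -0.25   0.56   0.046] z [-0.0048  0.002  -1.    ] F [-0.1 -0.8  6.1] op 23.1 g 59.4
```

{"method": "jog_arm", "body": {
  "deltas": [
    [[0, 0, -0.2, 0, 10], [0, 0, -0.5, 0, 10], [0, 0, -0.8, 0, 10], [0, 0, -1.0, 0, 10]]
  ]
}}

```text
t: 14.9
ee_pos: [436.6, 184.3, 112.1]
eef_rot: [0.605, 0.797, -0.0, -0.002]
force: [1.1, 1.2, -1.5]
opening: 23.0
grasp_force: 59.0
```

{"method": "jog_arm", "body": {
  "deltas": [
    [[0, 0, -0.3, 0, 10], [-0.3, 0.02, -0.4, 0, 10], [-0.6, 0.04, -0.4, 0, 10], [-0.85, 0.055, -0.4, 0, 10]]
  ]
}}

```text
t: 15.3
ee_pos: [465.0, 102.6, 150.7]
eef_rot: [0.605, 0.797, -0.001, -0.002]
force: [0.4, -0.0, -0.8]
opening: 23.0
grasp_force: 59.1
```

{"method": "jog_arm", "body": {
  "deltas": [
    [[-0.3, 0.02, 0, 0, 10], [-0.6, 0.04, 0, 0, 10], [-0.85, 0.055, 0, 0, 10]]
  ]
}}

```text
t: 15.6
ee_pos: [492.8, 21.6, 149.8]
eef_rot: [0.605, 0.796, -0.001, -0.003]
force: [0.7, -0.1, -1.0]
opening: 23.1
grasp_force: 59.1
```

{"method": "jog_arm", "body": {
  "deltas": [
    [[-0.3, 0.02, 0, 0, 10], [-0.6, 0.04, 0, 0, 10], [-0.85, 0.055, 0, 0, 10]]
  ]
}}

```text
t: 15.9
ee_pos: [520.9, -58.7, 149.4]
eef_rot: [0.605, 0.796, -0.001, -0.003]
force: [0.2, 0.8, -1.1]
opening: 22.9
grasp_force: 59.1
```

{"method": "jog_arm", "body": {
  "deltas": [
    [[-0.3, 0.02, 0, 0, 10], [-0.6, 0.04, 0, 0, 10], [-0.85, 0.055, 0, 0, 10]]
  ]
}}

```text
t: 16.2
ee_pos: [549.0, -139.1, 149.1]
eef_rot: [0.605, 0.796, -0.001, -0.003]
force: [-1.2, -0.3, -0.6]
opening: 22.6
grasp_force: 59.1
```

{"method": "jog_arm", "body": {
  "deltas": [
    [[-0.3, 0.02, 0, 0.015, 10], [-0.6, 0.04, 0, 0.03, 10], [-0.85, 0.055, 0, 0.045, 10], [-0.85, 0.055, 0, 0.057, 10], [-0.85, 0.055, 0, 0.057, 10]]
  ]
}}

```text
t: 16.7
ee_pos: [576.6, -218.7, 148.3]
eef_rot: [0.738, 0.675, -0.002, -0.003]
force: [0.7, -0.1, -1.0]
opening: 22.6
grasp_force: 59.1
```

Run:
```python
from h import *
st();plan([577.5,-220.8,100],85.1)
f=grab('wrist');np.savez('w6.npz',**f)
o=env.get_obs()
z=o['ee_pos'][2]-11+62
for a,c,b,p in blobs(f,(95,120,120),(118,255,255),40):
    P=np.array([onz(f,q,z)[:2] for q in p],np.float32);r=cv2.minAreaRect(P);print(a,c,np.round(r[0],1),np.round(r[1],1),round(r[2],1),'z',z)
print('dock corners pred',[proj(f,[x,y,50]).round().tolist() for x,y in[(604.8, -189.6), (599.3, -255.8), (549.7, -251.3), (556.1, -185.8)]])
```

```text
16.7 [ 576.6 -218.7  148.3] [-0.109  0.528  0.582  1.712 -0.331  1.009  0.503] z [-0.0071  0.0011 -1.    ] F [ 0.7 -0.1 -1. ] op 22.6 g 59.1
at [ 576.6 -218.7  148.3] head 84.95 delta [-0.02   0.015  0.483] twist -0.0004 q7 0.5
645 [258.3 253.8] [ 578.8 -210.6] [12.4 13.4] 85.2 z 199.34921005149155
dock corners pred [[286.0, 149.0], [285.0, 220.0], [231.0, 220.0], [230.0, 150.0]]
```

Run:
```python
from h import *
f=dict(np.load('w6.npz'));g=cv2.cvtColor(f['frame'],cv2.COLOR_RGB2GRAY)
for r in range(140,262,6): print(r,g[r,216:302:2].tolist())
```

```text
140 [47, 53, 53, 55, 56, 56, 52, 56, 148, 161, 156, 160, 135, 162, 183, 181, 178, 185, 182, 185, 184, 185, 187, 186, 184, 188, 186, 184, 186, 184, 183, 147, 134, 166, 172, 153, 54, 75, 73, 75, 73, 71, 75]
146 [50, 54, 52, 46, 55, 51, 51, 46, 174, 186, 159, 164, 160, 164, 162, 158, 163, 165, 167, 164, 165, 163, 162, 163, 168, 165, 166, 163, 162, 162, 161, 189, 184, 187, 191, 178, 55, 66, 67, 64, 67, 65, 60]
152 [46, 50, 51, 46, 52, 56, 55, 57, 101, 103, 102, 103, 99, 102, 99, 104, 102, 103, 102, 106, 103, 106, 104, 109, 104, 106, 104, 107, 109, 109, 108, 108, 110, 106, 107, 110, 68, 61, 60, 61, 58, 59, 59]
158 [46, 52, 51, 49, 49, 51, 48, 56, 98, 102, 100, 98, 100, 102, 104, 105, 99, 100, 99, 103, 103, 104, 105, 102, 104, 103, 106, 104, 103, 102, 100, 103, 105, 102, 104, 105, 58, 60, 59, 55, 51, 55, 51]
164 [43, 47, 46, 46, 48, 45, 47, 48, 97, 96, 98, 98, 97, 86, 58, 92, 90, 103, 100, 102, 102, 105, 104, 99, 105, 104, 90, 90, 90, 75, 103, 101, 103, 101, 103, 104, 41, 50, 58, 55, 52, 44, 51]
170 [42, 48, 46, 43, 43, 40, 45, 31, 95, 97, 96, 95, 95, 89, 55, 100, 102, 96, 98, 98, 99, 99, 
[... 2048 characters left out ...]
, 62, 79, 82, 85, 80, 88, 12, 30, 29, 25, 29, 31, 33, 27, 27, 24, 27, 25, 31, 32, 22, 25, 27, 30, 29, 21, 27, 26, 31, 33, 30, 30, 27, 27, 55, 82, 80, 83, 81, 85, 51, 57]
248 [20, 85, 79, 81, 81, 79, 32, 16, 30, 24, 29, 28, 30, 71, 62, 63, 65, 67, 66, 66, 66, 66, 66, 62, 64, 70, 65, 60, 67, 30, 33, 27, 30, 29, 21, 23, 88, 82, 80, 80, 80, 85, 23]
254 [90, 81, 82, 76, 84, 88, 24, 27, 28, 29, 31, 28, 29, 70, 66, 65, 69, 65, 66, 59, 65, 63, 65, 61, 64, 63, 65, 67, 63, 24, 29, 30, 30, 29, 24, 26, 24, 83, 82, 81, 83, 82, 56]
260 [82, 81, 78, 83, 84, 19, 31, 22, 26, 34, 29, 24, 13, 68, 64, 64, 65, 65, 65, 63, 72, 86, 59, 64, 62, 63, 59, 62, 61, 21, 31, 27, 20, 29, 27, 25, 22, 91, 79, 80, 81, 80, 85]
```

Run:
```python
from h import *
f=dict(np.load('w6.npz'));zb=148.3-11
def L(pts,z): 
    P=np.array([onz(f,p,z)[:2] for p in pts]);print(z,P.round(1).tolist(),'w',np.linalg.norm(P[0]-P[1]).round(1),'mid',P.mean(0).round(1));return P.mean(0)
L([(231.5,150),(287.5,150)],50);L([(231.5,185),(287.5,185)],50);L([(242.5,163.5),(275.5,163.5)],50)
L([(237,193),(277.3,193)],zb)   # battery bottom front edge
L([(230.5,247),(287,247)],zb+62)
```

```text
50 [[557.1, -186.2], [605.6, -190.4]] w 48.7 mid [ 581.3 -188.3]
50 [[553.5, -217.7], [603.8, -221.9]] w 50.4 mid [ 578.6 -219.8]
50 [[565.4, -198.9], [594.4, -201.4]] w 29.1 mid [ 579.9 -200.2]
137.3 [[566.7, -199.7], [591.3, -201.8]] w 24.6 mid [ 579.  -200.8]
199.3 [[567.9, -204.9], [591.7, -206.9]] w 23.9 mid [ 579.8 -205.9]
```

{"method": "jog_arm", "body": {
  "deltas": [
    [[-0.007, 0.016, 0.25, 0, 10], [-0.007, 0.016, 0.5, 0, 10], [-0.007, 0.016, 0.7, 0, 10], [-0.007, 0.016, 0.77, 0, 10], [-0.007, 0.016, 0.77, 0, 10]]
  ]
}}

```text
t: 17.25
ee_pos: [577.4, -217.3, 70.9]
eef_rot: [0.736, 0.677, -0.002, -0.004]
force: [-0.3, -0.6, -0.5]
opening: 22.9
grasp_force: 59.1
```

Run:
```python
from h import *
st();plan([577.6,-219.5,36],85.1)
f=grab('wrist');np.savez('w7.npz',**f);g=cv2.cvtColor(f['frame'],cv2.COLOR_RGB2GRAY)
for r in range(100,200,6): print(r,g[r,206:312:2].tolist())
```

```text
17.25 [ 577.4 -217.3   70.9] [-0.072  0.625  0.531  1.757 -0.395  0.876  0.552] z [-0.0081  0.0025 -1.    ] F [-0.3 -0.6 -0.5] op 22.9 g 59.1
at [ 577.4 -217.3   70.9] head 85.2 delta [-0.022  0.007  0.349] twist 0.0003 q7 0.55
100 [70, 93, 114, 161, 156, 158, 156, 158, 155, 158, 159, 156, 160, 161, 159, 161, 165, 159, 161, 160, 163, 162, 165, 159, 163, 161, 157, 246, 242, 237, 235, 235, 235, 237, 235, 236, 235, 237, 236, 237, 235, 236, 235, 236, 236, 234, 236, 237, 235, 236, 237, 253, 80]
106 [112, 90, 74, 86, 78, 162, 156, 156, 159, 157, 158, 160, 159, 160, 161, 160, 159, 161, 159, 160, 161, 160, 158, 160, 160, 160, 162, 160, 159, 161, 161, 164, 153, 240, 237, 236, 237, 235, 237, 236, 235, 235, 237, 236, 237, 236, 235, 237, 244, 175, 145, 101, 93]
112 [124, 125, 74, 111, 109, 64, 71, 81, 139, 162, 158, 157, 157, 157, 159, 159, 158, 158, 158, 158, 162, 161, 158, 161, 159, 161, 163, 162, 160, 161, 166, 163, 161, 165, 163, 160, 151, 239, 236, 236, 237, 236, 234, 237, 238, 253, 138, 94, 90, 170, 168, 107, 142]
118 [118, 119, 121, 122, 122, 108, 76, 113, 113, 69, 72, 83, 145, 164, 158, 
[... 2672 characters left out ...]
, 81, 84, 88, 85, 89, 42, 41, 37, 41, 37, 35, 37]
184 [35, 38, 33, 39, 31, 34, 41, 81, 78, 81, 77, 80, 79, 77, 78, 82, 78, 85, 81, 85, 83, 83, 85, 84, 84, 82, 82, 83, 83, 83, 82, 85, 80, 84, 87, 80, 82, 81, 81, 81, 76, 78, 84, 82, 81, 87, 34, 38, 42, 41, 36, 34, 32]
190 [38, 39, 35, 39, 40, 33, 26, 79, 81, 80, 79, 81, 80, 81, 74, 73, 45, 90, 84, 81, 72, 72, 79, 73, 76, 74, 75, 79, 73, 89, 86, 85, 88, 89, 77, 67, 45, 69, 80, 83, 79, 76, 79, 82, 79, 91, 29, 37, 32, 33, 32, 38, 37]
196 [44, 49, 49, 48, 43, 31, 30, 79, 79, 76, 79, 76, 79, 78, 75, 62, 26, 31, 31, 29, 29, 20, 32, 30, 30, 34, 33, 23, 23, 27, 28, 32, 35, 20, 31, 26, 55, 61, 81, 81, 82, 81, 81, 84, 78, 71, 28, 33, 24, 32, 34, 26, 36]
```

Run:
```python
from h import *
f=dict(np.load('w7.npz'));zb=60; g=cv2.cvtColor(f['frame'],cv2.COLOR_RGB2GRAY)
for r in range(186,202): print(r,g[r,236:284].tolist()) if r in(188,192,194,196,199) else 0
for c in(248,258,268): print(c,g[160:200,c].tolist())
def L(pts,z): 
    P=np.array([onz(f,p,z)[:2] for p in pts]);print(z,P.round(1).tolist(),'w',np.linalg.norm(P[0]-P[1]).round(1),'mid',P.mean(0).round(1))
L([(219.5,175),(297.5,175)],50);L([(219.5,190),(297.5,190)],50);L([(237.5,188.5),(278.5,188.5)],50);L([(238,193.5),(277,193.5)],zb)
```

```text
188 [70, 44, 48, 67, 83, 82, 80, 78, 82, 83, 83, 83, 81, 83, 82, 81, 84, 81, 82, 81, 82, 84, 86, 83, 80, 83, 84, 83, 80, 84, 83, 84, 70, 73, 70, 84, 80, 71, 74, 72, 67, 46, 47, 65, 70, 71, 83, 84]
192 [68, 45, 35, 28, 28, 34, 28, 29, 26, 33, 34, 30, 36, 32, 29, 31, 35, 28, 34, 25, 31, 28, 34, 32, 34, 29, 31, 28, 28, 33, 31, 29, 31, 25, 31, 34, 30, 28, 31, 46, 76, 41, 54, 61, 63, 78, 83, 80]
194 [74, 24, 23, 34, 29, 30, 34, 24, 31, 35, 28, 30, 30, 25, 31, 31, 28, 35, 29, 32, 32, 33, 28, 34, 31, 28, 30, 30, 31, 36, 26, 25, 34, 30, 31, 35, 32, 33, 26, 27, 32, 50, 57, 59, 70, 80, 82, 83]
196 [62, 22, 26, 20, 31, 26, 31, 30, 29, 28, 29, 33, 20, 32, 32, 25, 30, 26, 30, 26, 34, 29, 33, 26, 23, 35, 23, 26, 27, 36, 28, 33, 32, 28, 35, 29, 20, 25, 31, 22, 26, 41, 55, 64, 61, 78, 81, 83]
199 [26, 23, 33, 30, 24, 28, 30, 30, 30, 25, 30, 26, 28, 21, 33, 21, 23, 26, 26, 30, 28, 31, 23, 16, 21, 26, 30, 27, 32, 28, 27, 29, 32, 26, 30, 27, 31, 27, 32, 29, 20, 26, 58, 63, 66, 78, 81, 81]
248 [155, 154, 155, 150, 151, 143, 120, 136, 144, 58, 63, 76, 84, 87, 81, 80, 84, 84, 81, 82, 85, 82, 83, 82, 83, 83, 66, 63, 81, 83, 72, 65, 36, 34, 30, 26, 20, 23, 30, 28]
258 [155, 153, 153, 154, 151, 149, 148, 108, 142, 80, 60, 73, 88, 81, 82, 86, 83, 80, 83, 89, 79, 84, 85, 86, 82, 84, 68, 71, 86, 72, 75, 63, 34, 29, 28, 29, 33, 29, 28, 23]
268 [153, 154, 153, 153, 149, 150, 110, 135, 146, 80, 53, 84, 89, 82, 87, 86, 85, 86, 84, 84, 87, 79, 80, 84, 85, 86, 71, 72, 70, 86, 85, 61, 31, 31, 34, 27, 32, 31, 34, 32]
50 [[556.6, -188.6], [605.8, -192.6]] w 49.4 mid [ 581.2 -190.6]
50 [[555.4, -198.4], [605.4, -202.4]] w 50.2 mid [ 580.4 -200.4]
50 [[567.0, -198.3], [593.3, -200.5]] w 26.3 mid [ 580.2 -199.4]
60 [[568.0, -198.7], [591.8, -200.7]] w 23.8 mid [ 579.9 -199.7]
```

{"method": "jog_arm", "body": {
  "deltas": [
    [[-0.016, 0.007, 0, 0, 10], [-0.016, 0.007, 0.04, 0, 10], [-0.016, 0.008, 0.08, 0, 10], [-0.016, 0.008, 0.12, 0, 10], [-0.016, 0.008, 0.16, 0, 10]]
  ]
}}

```text
t: 17.8
ee_pos: [579.5, -220.6, 60.0]
eef_rot: [0.737, 0.676, -0.001, -0.003]
force: [-17.3, 7.6, 56.1]
opening: 23.5
grasp_force: 66.6
```

Run:
```python
from h import *
st()
```

```text
17.8 [ 579.5 -220.6   60. ] [-0.06   0.643  0.523  1.757 -0.409  0.857  0.564] z [-0.0043  0.003  -1.    ] F [-17.3   7.6  56.1] op 23.5 g 66.6
```

{"method": "jog_arm", "body": {
  "deltas": [
    [[0, 0, -0.06, 0, 10], [0, 0, -0.1, 0, 10], [0, 0, -0.1, 0, 10], [0, 0, -0.1, 0, 10]]
  ]
}}

```text
t: 18.2
ee_pos: [578.6, -220.0, 65.5]
eef_rot: [0.737, 0.676, -0.002, -0.003]
force: [-0.1, 0.3, -2.1]
opening: 22.9
grasp_force: 59.1
```

Run:
```python
from h import *
st();plan([578,-219,60])
f=grab('wrist');np.savez('w8.npz',**f); g=cv2.cvtColor(f['frame'],cv2.COLOR_RGB2GRAY)
for r in (175,180,185,188,190,192,194,196,199,203): print(r,g[r,216:302].tolist())
for c in(248,258,268): print(c,g[160:206,c].tolist())
```

```text
18.2 [ 578.6 -220.    65.5] [-0.065  0.635  0.527  1.756 -0.401  0.867  0.558] z [-0.0064  0.0015 -1.    ] F [-0.1  0.3 -2.1] op 22.9 g 59.1
at [ 578.6 -220.    65.5] head 85.09 delta [ 0.009 -0.007  0.055] twist 0 q7 0.56
175 [81, 81, 84, 77, 81, 79, 83, 79, 80, 83, 82, 79, 83, 85, 80, 83, 81, 79, 83, 82, 81, 83, 83, 81, 87, 80, 83, 85, 81, 83, 82, 84, 82, 81, 82, 83, 83, 82, 82, 84, 85, 84, 81, 84, 82, 83, 85, 82, 87, 82, 81, 84, 85, 85, 86, 82, 81, 88, 80, 85, 82, 81, 82, 84, 84, 82, 83, 84, 83, 86, 83, 84, 81, 85, 84, 83, 83, 80, 85, 86, 62, 41, 43, 40, 40, 40]
180 [83, 80, 77, 79, 82, 80, 80, 79, 74, 80, 78, 81, 81, 82, 83, 81, 84, 82, 83, 83, 81, 82, 82, 77, 80, 81, 83, 82, 82, 83, 78, 84, 84, 79, 79, 80, 82, 84, 77, 84, 86, 80, 85, 83, 82, 79, 83, 81, 78, 80, 87, 83, 80, 81, 81, 83, 78, 82, 82, 81, 80, 82, 83, 79, 84, 82, 83, 81, 80, 81, 83, 82, 80, 81, 82, 87, 82, 81, 83, 86, 49, 31, 34, 36, 38, 39]
185 [78, 79, 79, 80, 80, 74, 80, 78, 77, 78, 80, 78, 81, 82, 82, 74, 68, 63, 60, 59, 64, 72, 67, 68, 71, 67, 67, 69, 69, 67, 67, 68, 68, 67, 68, 70, 70, 67, 70, 68, 61, 64, 65, 66
[... 2500 characters left out ...]
 25, 23, 27, 17, 16, 87, 83, 78, 72, 77, 78, 76, 80, 78, 76, 77, 76, 75, 77, 77, 87, 27, 30, 40, 38, 39, 33, 34]
248 [151, 149, 145, 130, 134, 139, 123, 53, 67, 76, 81, 84, 83, 84, 85, 82, 84, 78, 84, 83, 84, 81, 78, 86, 67, 68, 79, 83, 81, 77, 84, 67, 29, 27, 27, 25, 28, 24, 26, 29, 32, 27, 22, 24, 28, 19]
258 [156, 150, 146, 146, 119, 137, 145, 59, 66, 82, 86, 86, 85, 82, 81, 81, 82, 81, 82, 81, 85, 83, 79, 83, 75, 65, 84, 81, 82, 79, 83, 61, 27, 29, 33, 23, 32, 18, 28, 30, 25, 17, 24, 20, 25, 23]
268 [151, 149, 150, 123, 134, 137, 143, 56, 65, 90, 86, 83, 83, 81, 83, 85, 85, 85, 83, 79, 80, 79, 79, 87, 72, 69, 68, 83, 80, 82, 73, 53, 25, 27, 25, 26, 29, 20, 21, 17, 25, 25, 25, 21, 27, 17]
```

Run:
```python
from h import *
f=dict(np.load('w8.npz'))
for n,p,z in[('well in front',(255.3,186.3),50),('well out front',(255.3,183.6),50),('dock front',(256,167.5),50),('batt front bottom',(256.9,191.6),54.5),('wL',(233.6,190),50),('wR',(277,190),50),('bL',(237.8,192),54.5),('bR',(275.7,192),54.5)]: print(n,onz(f,p,z).round(2))
```

```text
well in front [ 580.1 -199.    50. ]
well out front [ 580.25 -197.27   50.  ]
dock front [ 581.56 -187.15   50.  ]
batt front bottom [ 580.96 -201.17   54.5 ]
wL [ 566.38 -200.27   50.  ]
wR [ 593.39 -202.51   50.  ]
bL [ 569.31 -200.46   54.5 ]
bR [ 592.37 -202.38   54.5 ]
```

{"method": "jog_arm", "body": {
  "deltas": [
    [[0.006, -0.01, 0, 0, 10], [0.006, -0.01, 0, 0, 10], [0.006, -0.009, 0.03, 0, 10], [0.006, -0.009, 0.06, 0, 10], [0.006, -0.009, 0.09, 0, 10], [0.006, -0.009, 0.11, 0, 10]]
  ]
}}

```text
t: 18.85
ee_pos: [577.7, -219.5, 54.5]
eef_rot: [0.737, 0.676, -0.002, -0.003]
force: [0.6, -0.5, -1.2]
opening: 23.2
grasp_force: 59.1
```

Run:
```python
from h import *
st()
```

```text
18.85 [ 577.7 -219.5   54.5] [-0.06   0.648  0.519  1.763 -0.41   0.847  0.564] z [-0.0064  0.0015 -1.    ] F [ 0.6 -0.5 -1.2] op 23.2 g 59.1
```

{"method": "jog_arm", "body": {
  "deltas": [
    [[0, 0, 0.04, 0, 10], [0, 0.001, 0.08, 0, 10], [0, 0.001, 0.12, 0, 10], [0, 0.001, 0.15, 0, 10]]
  ]
}}

```text
t: 19.25
ee_pos: [577.8, -219.5, 39.5]
eef_rot: [0.737, 0.676, -0.002, -0.003]
force: [0.0, -0.1, -0.9]
opening: 23.3
grasp_force: 59.1
```

{"method": "jog_arm", "body": {
  "deltas": [
    [[0, 0, 0.02, 0, 10], [0, 0, 0.035, 0, 10], [0, 0, 0.045, 0, 10], [0, 0, 0.045, 0, 10]]
  ]
}}

```text
t: 19.65
ee_pos: [578.0, -219.6, 36.1]
eef_rot: [0.737, 0.676, -0.002, -0.003]
force: [-2.3, 0.2, 4.6]
opening: 22.8
grasp_force: 59.8
```

Run:
```python
from h import *
st()
```

```text
19.65 [ 578.  -219.6   36.1] [-0.049  0.674  0.505  1.769 -0.427  0.816  0.576] z [-0.0056  0.0016 -1.    ] F [-2.3  0.2  4.6] op 22.8 g 59.8
```

{"method": "jog_arm", "body": {
  "deltas": [
    [[0, 0, 0.01, 0, 10], [0, 0, 0.02, 0, 10], [0, 0, 0.03, 0, 10], [0, 0, 0.03, 0, 10]]
  ]
}}

```text
t: 20.05
ee_pos: [578.0, -219.7, 36.0]
eef_rot: [0.737, 0.676, -0.001, -0.003]
force: [-10.1, 4.0, 26.7]
opening: 23.1
grasp_force: 62.8
```

Run:
```python
from h import *
st()
f=grab('wrist')
for a,c,b,p in blobs(f,(95,120,120),(118,255,255),40):
    P=np.array([onz(f,q,87)[:2] for q in p],np.float32);r=cv2.minAreaRect(P);print(a,c,np.round(r[0],1),np.round(r[1],1),round(r[2],1))
```

```text
20.05 [ 578.  -219.7   36. ] [-0.048  0.674  0.504  1.769 -0.428  0.816  0.578] z [-0.0049  0.003  -1.    ] F [-10.1   4.   26.7] op 23.1 g 62.8
```

{"method": "jog_arm", "body": {
  "deltas": [
    [[0, 0, -0.03, 0, 10], [0, 0, -0.035, 0, 50], [0, 0, -0.035, 0, 50], [0, 0, -0.035, 0, 50], [0, 0, -0.035, 0, 50], [0, 0, -0.2, 0, 50], [0, 0, -0.5, 0, 50], [0, 0, -0.8, 0, 50], [0, 0, -1.0, 0, 50]]
  ]
}}

```text
t: 21.0
ee_pos: [579.6, -220.5, 135.8]
eef_rot: [0.737, 0.676, -0.001, -0.001]
force: [0.7, 0.2, 0.0]
opening: 49.8
grasp_force: 0.0
```

{"method": "jog_arm", "body": {
  "deltas": [
    [[0, 0, -0.3, 0, 60], [-0.2, -0.1, -0.4, 0, 60], [-0.6, -0.5, -0.4, 0, 60], [-0.62, -0.5, -0.4, 0, 60]]
  ]
}}

```text
t: 21.4
ee_pos: [518.8, -283.0, 174.9]
eef_rot: [0.739, 0.673, -0.003, -0.001]
force: [-1.4, -1.2, -0.6]
opening: 60.0
grasp_force: 0.0
```

Run:
```python
from h import *
st();plan([467.3,-335,150],12.7)
f=grab('wrist')
for a,c,b,p in blobs(f,(95,120,120),(118,255,255),40):
    P=np.array([onz(f,q,87)[:2] for q in p],np.float32);r=cv2.minAreaRect(P);print(a,c,np.round(r[0],1),np.round(r[1],1),round(r[2],1))
```

```text
21.4 [ 518.8 -283.   174.9] [-0.024  0.455  0.624  1.759 -0.299  1.029  0.615] z [-0.0063 -0.0017 -1.    ] F [-1.4 -1.2 -0.6] op 60.0 g 0.0
at [ 518.8 -283.   174.9] head 84.64 delta [-0.565 -0.463  0.253] twist 0.1998 q7 0.62
639 [324.2 104.3] [ 578.7 -219.9] [30. 14.] 84.7
```

{"method": "jog_arm", "body": {
  "deltas": [
    [[-0.2, -0.15, 0, 0.02, 60], [-0.4, -0.3, 0, 0.04, 60], [-0.56, -0.46, 0, 0.06, 60], [-0.56, -0.46, 0, 0.08, 60], [-0.56, -0.46, 0, 0.1, 60], [-0.56, -0.46, 0, 0.12, 60], [-0.56, -0.46, 0, 0.14, 60], [-0.56, -0.46, 0, 0.16, 60], [-0.56, -0.46, 0, 0.18, 60], [-0.56, -0.46, 0, 0.2, 60]]
  ]
}}

```text
t: 22.45
ee_pos: [473.9, -328.3, 173.5]
eef_rot: [0.994, 0.112, -0.002, -0.001]
force: [-0.2, -0.4, 0.2]
opening: 60.0
grasp_force: 0.0
```

Run:
```python
from h import *
st()
f=grab('wrist')
Y=[]
for a,c,b,p in blobs(f,(20,120,120),(35,255,255),6): 
    P=onz(f,c,27.5);print('yel',a,c,P.round(1)); Y.append(P)
for a,c,b,p in blobs(f,(5,150,120),(19,255,255),100): 
    P=np.array([onz(f,q,56)[:2] for q in p],np.float32);r=cv2.minAreaRect(P);print('or',a,c,np.round(r[0],1),np.round(r[1],1),round(r[2],1))
d=Y[0]-Y[1];print((Y[0]+Y[1])/2,np.degrees(np.arctan2(d[1],d[0])))
m=(Y[0]+Y[1])/2
plan([m[0],m[1],6],np.degrees(np.arctan2(d[1],d[0])))
```

```text
22.45 [ 473.9 -328.3  173.5] [-0.135  0.526  0.933  1.802 -0.477  1.064 -0.371] z [-0.0051  0.0018 -1.    ] F [-0.2 -0.4  0.2] op 60.0 g 0.0
yel 17 [261.8 142.8] [ 505.8 -326.4   27.5]
yel 9 [262.1 148.9] [ 499.8 -328.1   27.5]
yel 608 [261.4 186.3] [ 460.8 -336.4   27.5]
or 249 [262.5 179.3] [ 469.2 -334.8] [62.2 13.5] 12.7
[ 502.77431715 -327.26509807   27.5       ] 15.943878367027507
at [ 474.  -328.1  173.3] head 12.52 delta [0.291 0.059 1.671] twist -0.0095 q7 -0.38
```

{"method": "jog_arm", "body": {
  "deltas": [
    [[-0.03, 0.02, 0.3, -0.0005, 60], [-0.066, 0.058, 0.6, -0.0005, 60], [-0.066, 0.058, 0.9, -0.0005, 60], [-0.066, 0.058, 1.0, -0.0005, 60], [-0.066, 0.058, 1.0, -0.0005, 60]]
  ]
}}

```text
t: 23.0
ee_pos: [466.9, -335.0, 72.0]
eef_rot: [0.993, 0.116, -0.004, -0.002]
force: [0.4, 0.3, -0.2]
opening: 60.2
grasp_force: 0.0
```

Run:
```python
from h import *
st();plan([468,-335,6],12.7)
f=grab('wrist');m=cv2.inRange(cv2.cvtColor(f['frame'],cv2.COLOR_RGB2HSV),np.array((5,130,110)),np.array((36,255,255)))
n,l,s,c=cv2.connectedComponentsWithStats(m)
for i in range(1,n):
    if s[i,4]>100:
        P=np.array([onz(f,q[::-1],56)[:2] for q in np.argwhere(l==i)],np.float32);r=cv2.minAreaRect(P);print(s[i],np.round(r[0],1),np.round(r[1],1),round(r[2],1))
```

```text
23.0 [ 466.9 -335.    72. ] [-0.034  0.652  0.821  1.872 -0.602  0.894 -0.255] z [-0.008   0.0029 -1.    ] F [ 0.4  0.3 -0.2] op 60.2 g 0.0
at [ 466.9 -335.    72. ] head 13.36 delta [0.015 0.005 0.66 ] twist 0.0018 q7 -0.25
[ 246  166   22   95 1674] [ 470.1 -334.7] [64.6 13.2] 12.8
```

{"method": "jog_arm", "body": {
  "deltas": [
    [[0.015, 0.005, 0.2, 0.0015, 60], [0.017, 0.006, 0.45, 0.0015, 60], [0.018, 0.007, 0.6, 0.0015, 60], [0.018, 0.007, 0.65, 0.0015, 60], [0.018, 0.007, 0.65, 0.0015, 60]]
  ]
}}

```text
t: 23.55
ee_pos: [469.0, -336.5, 8.3]
eef_rot: [0.994, 0.111, -0.003, -0.001]
force: [-0.1, 0.7, -1.0]
opening: 60.1
grasp_force: 0.0
```

{"method": "jog_arm", "body": {
  "deltas": [
    [[0, 0, 0, 0, 0], [0, 0, 0, 0, 0], [0, 0, 0, 0, 0], [0, 0, 0, 0, 0], [0, 0, 0, 0, 0], [0, 0, 0, 0, 0]]
  ],
  "grip_force": 80
}}

```text
t: 24.15
ee_pos: [469.4, -336.5, 8.9]
eef_rot: [0.994, 0.111, -0.002, -0.001]
force: [0.2, 1.3, 6.5]
opening: 12.5
grasp_force: 79.0
```

Run:
```python
from h import *
st();plan([468,-335,6],12.7)
```

```text
24.15 [ 469.4 -336.5    8.9] [ 0.024  0.741  0.741  1.889 -0.691  0.793 -0.202] z [-0.0045  0.0011 -1.    ] F [0.2 1.3 6.5] op 12.5 g 79.0
at [ 469.4 -336.5    8.9] head 12.73 delta [-0.011 -0.017  0.029] twist 0.0001 q7 -0.2
```

{"method": "jog_arm", "body": {
  "deltas": [
    [[0, 0, -0.2, 0, 0], [0, 0, -0.5, 0, 0], [0, 0, -0.8, 0, 0], [0, 0, -1.0, 0, 0]]
  ]
}}

```text
t: 24.55
ee_pos: [469.7, -337.0, 109.8]
eef_rot: [0.994, 0.111, -0.002, -0.0]
force: [-0.4, -0.4, -1.3]
opening: 12.6
grasp_force: 78.4
```

{"method": "jog_arm", "body": {
  "deltas": [
    [[0, 0, -0.35, 0, 0], [0.1, -0.2, -0.45, 0, 0], [0.2, -0.5, -0.45, 0, 0], [0.25, -0.69, -0.45, 0, 0]]
  ]
}}

```text
t: 24.95
ee_pos: [479.5, -261.3, 153.2]
eef_rot: [0.994, 0.111, -0.002, -0.002]
force: [0.1, 0.6, -1.5]
opening: 12.4
grasp_force: 78.3
```

{"method": "jog_arm", "body": {
  "deltas": [
    [[0.1, -0.25, 0, 0, 0], [0.2, -0.5, 0, 0, 0], [0.25, -0.69, 0, 0, 0]]
  ]
}}

```text
t: 25.25
ee_pos: [488.3, -188.6, 152.8]
eef_rot: [0.994, 0.112, -0.003, -0.001]
force: [0.2, -0.3, -1.6]
opening: 12.2
grasp_force: 78.3
```

{"method": "jog_arm", "body": {
  "deltas": [
    [[0.1, -0.25, 0, 0.015, 0], [0.2, -0.5, 0, 0.03, 0], [0.25, -0.69, 0, 0.049, 0], [0.25, -0.69, 0, 0.049, 0], [0.25, -0.69, 0, 0.049, 0]]
  ]
}}

```text
t: 25.75
ee_pos: [497.1, -117.8, 153.0]
eef_rot: [0.999, -0.041, -0.003, -0.0]
force: [0.7, -0.2, -1.2]
opening: 12.5
grasp_force: 78.3
```

Run:
```python
from h import *
st();plan([586.8,-125.2,120],-4.9)
f=grab('wrist','w9.png');np.savez('w9.npz',**f)
```

```text
25.75 [ 497.1 -117.8  153. ] [-0.649  0.472  1.052  1.979 -0.494  0.982 -1.008] z [-6.1e-03  9.0e-04 -1.0e+00] F [ 0.7 -0.2 -1.2] op 12.5 g 78.3
at [ 497.1 -117.8  153. ] head -4.74 delta [ 0.902 -0.     0.325] twist 0.0004 q7 -1.01
```

View pics/w9.png

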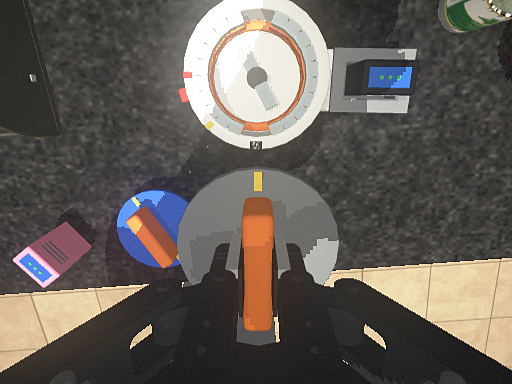

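```bash
cat > fit.py <<'E'
from h import *
from scipy.optimize import least_squares
def circ(P):
    s=least_squares(lambda q:np.hypot(P[:,0]-q[0],P[:,1]-q[1])-q[2],[*P.mean(0),45],loss='soft_l1',f_scale=1);return s.x,np.abs(s.fun).mean()
f=dict(np.load('w9.npz'));print(f['position'].round(1))
hsv=cv2.cvtColor(f['frame'],cv2.COLOR_RGB2HSV)
m=((hsv[...,2]>140)&(hsv[...,1]<60)).astype(np.uint8);m[155:]=0;m[:,340:]=0;m[:,:170]=0
c=max(cv2.findContours(m,0,1)[0],key=cv2.contourArea)[:,0]
c=np.array([p for p in c if p[1]>2 and p[0]<322 and p[0]>185])
P=np.array([onz(f,p,90)[:2] for p in c]);print('rim',circ(P),len(P),c[:,0].min(),c[:,0].max(),c[:,1].max())
for a,ce,b,p in blobs(f,(3,110,100),(19,255,255),40):
    print('or',a,ce,b,onz(f,ce,84).round(1))
for a,ce,b,p in blobs(f,(20,90,120),(36,255,255),6): print('yel',a,ce,'z90',onz(f,ce,90).round(1),'z171.6',onz(f,ce,171.6).round(1))
# lid arc: first non-dark pixel going down
g=cv2.cvtColor(f['frame'],cv2.COLOR_RGB2GRAY)
A=[]
for x in list(range(186,250,4))+list(range(266,332,4)):
    col=g[155:235,x].astype(int)
    for k in range(len(col)-6):
        if (col[k:k+5]>80).all() and col[k+6]>80: A.append((x,155+k));break
P=np.array([onz(f,p,153-8.9+27)[:2] for p in A]);print('lid',circ(P),len(P))
E
python3 fit.py
```

```text
[ 572.7 -125.   321.7]
rim (array([ 587.40033563, -125.66689737,   51.05916176]), np.float64(1.1007859607014072)) 297 186 321 148
or 993 [270.9  82. ] [209  20  96 112] [ 582.4 -135.6   84. ]
or 3878 [257.5 262.6] [242 197  32 134] [ 435.9 -113.8   84. ]
or 1467 [153.6 236.9] [126 207  52  62] [467.5 -28.3  84. ]
yel 44 [448.2  16.9] z90 [ 613.3 -256.4   90. ] z171.6 [ 599.  -210.1  171.6]
yel 12 [488.    2.4] z90 [ 619.8 -281.8   90. ] z171.6 [ 603.2 -226.6  171.6]
yel 9 [494.2  10.4] z90 [ 614.7 -286.6   90. ] z171.6 [ 599.9 -229.6  171.6]
yel 98 [255.   25.5] z90 [ 618.8 -127.2   90. ] z171.6 [ 602.6 -126.4  171.6]
yel 25 [236.6  28.8] z90 [ 617.8 -114.6   90. ] z171.6 [ 601.9 -118.3  171.6]
yel 45 [208.8 124.9] z90 [556.2 -87.7  90. ] z171.6 [ 562.  -100.8  171.6]
yel 160 [257.5 180.5] z90 [ 511. -120.   90.] z171.6 [ 532.7 -121.8  171.6]
yel 35 [135.7 201.2] z90 [502.  -22.2  90. ] z171.6 [526.9 -58.4 171.6]
yel 48 [136.5 224.3] z90 [482.4 -19.   90. ] z171.6 [514.2 -56.3 171.6]
yel 9 [177.8 257. ] z90 [450.1 -47.7  90. ] z171.6 [493.3 -74.9 171.6]
lid (array([ 496.76280983, -118.82798651,   42.83792175]), np.float64(0.7488112432836153)) 33
```

{"method": "jog_arm", "body": {
  "deltas": [
    [[0.3, 0, 0, 0, 0], [0.6, -0.005, 0, 0.0003, 0], [0.85, -0.009, 0, 0.0003, 0], [0.921, -0.009, 0, 0.0003, 0], [0.921, -0.009, 0.2, 0.0003, 0], [0.922, -0.009, 0.4, 0.0003, 0], [0.922, -0.009, 0.45, 0.0003, 0], [0.922, -0.009, 0.45, 0.0003, 0]]
  ]
}}

```text
t: 26.6
ee_pos: [587.5, -125.8, 107.0]
eef_rot: [0.999, -0.044, -0.004, -0.0]
force: [0.1, -0.3, -1.0]
opening: 12.3
grasp_force: 78.4
```

Run:
```python
from h import *
st();plan([588.7,-124.5,90],-4.85)
f=grab('wrist');np.savez('w10.npz',**f)
for a,ce,b,p in blobs(f,(20,90,120),(36,255,255),6): print('yel',a,ce,'z90',onz(f,ce,90).round(1),'lid',onz(f,ce,108-9+27.5).round(1))
```

```text
26.6 [ 587.5 -125.8  107. ] [-0.485  0.678  0.917  1.788 -0.629  1.007 -0.976] z [-0.0079  0.0014 -1.    ] F [ 0.1 -0.3 -1. ] op 12.3 g 78.4
at [ 587.5 -125.8  107. ] head -5.1 delta [ 0.012 -0.014  0.17 ] twist -0.0007 q7 -0.98
yel 6 [498.   15.5] z90 [ 693.2 -265.3   90. ] lid [ 687.4 -239.4  126.5]
yel 76 [461.9 106.9] z90 [ 647.2 -251.2   90. ] lid [ 650.4 -228.   126.5]
yel 91 [505.9 119.2] z90 [ 637.9 -277.7   90. ] lid [ 642.9 -249.3  126.5]
yel 160 [257.5 180.5] z90 [ 613.6 -129.1   90. ] lid [ 623.4 -130.   126.5]
yel 9 [269.  325.8] z90 [ 503.7 -127.8   90. ] lid [ 535.1 -128.9  126.5]
```

{"method": "jog_arm", "body": {
  "deltas": [
    [[0.012, -0.013, 0, -0.0005, 0], [0.012, -0.013, 0, -0.0005, 0], [0.012, -0.013, 0.04, -0.0005, 0], [0.012, -0.013, 0.08, -0.0005, 0], [0.013, -0.013, 0.11, -0.0005, 0], [0.013, -0.013, 0.13, -0.0005, 0]]
  ]
}}

```text
t: 27.25
ee_pos: [590.0, -123.6, 94.0]
eef_rot: [0.999, -0.042, -0.003, -0.001]
force: [-0.6, 0.5, -1.0]
opening: 12.3
grasp_force: 78.4
```

Run:
```python
from h import *
st();plan([588.7,-124.5,79],-4.85)
```

```text
27.25 [ 590.  -123.6   94. ] [-0.477  0.695  0.901  1.792 -0.645  0.986 -0.965] z [-0.0064  0.0014 -1.    ] F [-0.6  0.5 -1. ] op 12.3 g 78.4
at [ 590.  -123.6   94. ] head -4.84 delta [-0.011  0.01   0.151] twist 0.0 q7 -0.96
```

{"method": "jog_arm", "body": {
  "deltas": [
    [[-0.007, 0.006, 0.03, 0, 0], [-0.007, 0.006, 0.06, 0, 0], [-0.007, 0.006, 0.09, 0, 0], [-0.007, 0.006, 0.1, 0, 0]]
  ]
}}

```text
t: 27.65
ee_pos: [589.2, -124.2, 84.1]
eef_rot: [0.999, -0.042, -0.003, -0.001]
force: [-1.3, 0.3, -1.6]
opening: 12.1
grasp_force: 78.4
```

Run:
```python
from h import *
st();plan([588.7,-124.5,79],-4.85)
```

```text
27.65 [ 589.2 -124.2   84.1] [-0.469  0.706  0.89   1.799 -0.657  0.97  -0.955] z [-0.0063  0.0014 -1.    ] F [-1.3  0.3 -1.6] op 12.1 g 78.4
at [ 589.2 -124.2   84.1] head -4.84 delta [-0.004  0.004  0.051] twist 0.0 q7 -0.96
```

{"method": "jog_arm", "body": {
  "deltas": [
    [[-0.004, 0.004, 0.02, 0, 0], [-0.004, 0.004, 0.04, 0, 0], [-0.004, 0.004, 0.05, 0, 0], [-0.004, 0.004, 0.06, 0, 0], [-0.004, 0.004, 0.06, 0, 0]]
  ]
}}

```text
t: 28.15
ee_pos: [589.0, -124.6, 79.0]
eef_rot: [0.999, -0.042, -0.003, -0.001]
force: [-0.9, 1.4, 2.3]
opening: 12.6
grasp_force: 78.9
```

Run:
```python
from h import *
st();plan([588.7,-124.5,79],-4.85)
```

```text
28.15 [ 589.  -124.6   79. ] [-0.464  0.712  0.884  1.802 -0.664  0.961 -0.949] z [-0.0057  0.0017 -1.    ] F [-0.9  1.4  2.3] op 12.6 g 78.9
at [ 589.  -124.6   79. ] head -4.85 delta [-0.003 -0.001 -0.   ] twist 0.0 q7 -0.95
```

{"method": "jog_arm", "body": {
  "deltas": [
    [[0, 0, 0.01, 0, 0], [0, 0, 0.01, 0, 0], [0, 0, 0.01, 0, 0]]
  ],
  "grip_force": 110
}}

```text
t: 28.45
ee_pos: [589.2, -124.7, 79.0]
eef_rot: [0.999, -0.042, -0.003, -0.001]
force: [-4.2, 2.0, 11.3]
opening: 11.5
grasp_force: 108.9
```

{"method": "jog_arm", "body": {
  "deltas": [
    [[0, 0.001, 0, 0.015, 0], [0, 0.002, 0, 0.03, 0], [0, 0.004, 0, 0.045, 0], [-0.001, 0.005, 0, 0.06, 0], [-0.001, 0.006, 0, 0.075, 0], [-0.002, 0.007, 0, 0.09, 0], [-0.003, 0.009, 0, 0.105, 0], [-0.004, 0.01, 0, 0.115, 0], [-0.004, 0.01, 0, 0.12, 0], [-0.004, 0.01, 0, 0.12, 0]]
  ]
}}

```text
t: 29.45
ee_pos: [588.9, -127.3, 79.0]
eef_rot: [0.913, -0.408, -0.002, 0.001]
force: [-2.6, -0.8, 7.9]
opening: 12.0
grasp_force: 108.8
```

Run:
```python
from h import *
st();plan([588.7,-124.5,79],-49.85)
f=grab('wrist','w11.png');np.savez('w11.npz',**f);print(env.get_obs()['ft_torque'])
c=np.array([587.1,-125.5])
for n in('wrist','scene','side'):
  f=grab(n)
  for a,ce,b,p in blobs(f,(20,80,110),(36,255,255),4):
    for z in(90,98):
        P=onz(f,ce,z)[:2]-c
        if np.hypot(*P)<60: print(n,a,ce,z,'r',np.hypot(*P).round(1),'ang',np.degrees(np.arctan2(P[1],P[0])).round(1))
```

```text
29.45 [ 588.9 -127.3   79. ] [-0.552  0.806  1.05   1.805 -0.811  1.038 -1.59 ] z [-4.3e-03 -6.0e-04 -1.0e+00] F [-2.6 -0.8  7.9] op 12.0 g 108.8
at [ 588.9 -127.3   79. ] head -48.12 delta [-0.022 -0.017  0.   ] twist 0.0048 q7 -1.59
[-0.14547206  0.52380824  0.11909488]
wrist 160 [257.5 180.5] 90 r 36.7 ang -47.6
wrist 160 [257.5 180.5] 98 r 38.8 ang -47.6
wrist 37 [269.5 309.5] 90 r 44.7 ang 141.0
wrist 37 [269.5 309.5] 98 r 38.5 ang 141.8
wrist 31 [268.6 324.4] 90 r 55.4 ang 138.8
wrist 31 [268.6 324.4] 98 r 48.6 ang 139.3
```

{"method": "jog_arm", "body": {
  "deltas": [
    [[-0.003, 0, 0, 0.003, 0], [-0.006, 0, 0, 0.005, 0], [-0.006, 0, 0, 0.005, 0], [-0.006, 0, 0, 0.005, 0]]
  ]
}}

```text
t: 30.05
ee_pos: [588.7, -127.2, 79.1]
eef_rot: [0.907, -0.422, -0.002, 0.001]
force: [-2.9, -2.1, 7.3]
opening: 11.8
grasp_force: 108.7
```

Run:
```python
from h import *
st();plan([588,-126,79],-49.9)
c=np.array([587.1,-125.5])
f=grab('wrist');g=cv2.cvtColor(f['frame'],cv2.COLOR_RGB2HSV)
for n in('scene','side','wrist'):
  f=grab(n)
  for a,ce,b,p in blobs(f,(18,70,100),(38,255,255),3):
    P=onz(f,ce,97)[:2]-c
    if np.hypot(*P)<62: print(n,a,ce,'r',np.hypot(*P).round(1),'ang',np.degrees(np.arctan2(P[1],P[0])).round(1))
f=grab('wrist')
m=[onz(f,q,87)[:2] for a,ce,b,p in blobs(f,(95,120,120),(118,255,255),60) for q in [ce]];print('batt',np.round(m,1))
```

```text
30.05 [ 588.7 -127.2   79.1] [-0.555  0.809  1.056  1.807 -0.816  1.04  -1.616] z [-0.0038 -0.001  -1.    ] F [-2.9 -2.1  7.3] op 11.8 g 108.7
at [ 588.7 -127.2   79.1] head -49.88 delta [-0.014 -0.003  0.001] twist 0.0 q7 -1.62
scene 4 [280.5 169.5] r 35.1 ang 132.6
side 5 [258.  157.2] r 35.8 ang 136.2
wrist 161 [257.5 180.6] r 38.2 ang -49.5
wrist 22 [269.3 301. ] r 33.8 ang 141.3
wrist 58 [269.7 318.7] r 45.8 ang 138.8
batt [[ 578.3 -220.4]]
```

```bash
python3 -c "
from plant import env
print(env.sign_off())"
```

```text
the job is handed in; nothing more can be done
None
```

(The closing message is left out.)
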